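Fit the keyed rotor and load the carousel mixer in balance

ROBOT

A 7-joint arm with a two-finger parallel gripper is mounted at the origin on the work surface. World frame = base frame: x ahead of the robot, y to its left, z up, the work surface at z = 0. Lengths are in m, angles in rad, forces in N, time in s.
With the tool pointing down it reaches from about 0.425 to 0.875 m from the base axis. Payload 4.7 kg.
Tool frame: the origin (TCP) lies at the very end of the fingers, on their centre line; the grasp point (between the pads) lies 19 mm behind it; z points along the fingers, y is the line along which they close (so a half turn about z gives the same grasp; the last joint's range is limited). The gripper opens to 87 mm and grips with 3 to 60 N. Pads are 19 mm wide; open, the fingers measure 117 mm over their backs; the gripper's body (75 mm by 190 mm) begins 51 mm behind the grasp point.
Start: joints at [1.34, 0.321, -0.07, 1.45, 0.023, 1.371, -0.057], TCP at [0.158, -0.631, 0.19] pointing down, gripper open.
Joint ranges: [-2.86, 2.86], [-0.3, 2.09], [-1.38, 1.24], [0.06, 2.45], [-1.56, 4.7], [0.09, 2.05], [-2.69, 2.69]. Speed limits (rad/s): [2.57, 2.57, 3.14, 3.14, 3.14, 3.14, 3.14].

INTERFACE

Orientations are given as a rotation vector (axis times angle).
In Python, from bench import ctrl, imaging, ticket gives the robot as it stands.
- The arm moves only by the tool jog_arm, never from a script. Its argument "rows" is text: rows parted by semicolons, each of 7 numbers parted by spaces: the shift along the tool's x, y, z in cm, then the turn, a rotation vector about the tool's x, y, z in rad, then the closure, from -1 (fully open) to 1 (shut), so that 0 is half open. A call has 1 to 5 rows; each row shifts and turns the commanded pose from where the row before left it, along the tool's axes as they then stand; what a row does not reach is not made up. A row lasts 1/8 s, in which the tool goes at most 62.5 mm and 10.7 degrees, less where a joint would pass 70% of its speed; a pose out of reach is approached as far as the arm can. A call with a gripper value outside its range is refused whole. The fingers move at their own pace and stop on an object; "force" is the grip in N (left out, the last holds). Time passes only in rows, so rows that do not move let the fingers close. It gives the time, the measured TCP pose, the force, the opening and the grip force at its end, in the units of the state.
- ctrl.get_state(): the state, without advancing time (a new reading comes with each control period).
- imaging.get_image(name): name is "scene" or "top" or "wrist"; returns a dict with "img" (384x512x3 uint8, blue, green, red), "vertical_fov" (degrees; the focal length in pixels is half the picture's height over the tangent of half this angle, whatever the lens; pixels are square), "cx", "cy" (the principal point, pixels), "origin" and "orientation" of the camera in the world. Camera axes: x right, y down, z forward; pixel columns grow to the right and rows downward; lengths in m; the calibration is good to about 2 mm. A picture is of the moment at which its call begins. There is no depth.
- ticket.close_job(): hands the job in; it is judged then, once.
The state is a dict: "time": time; "joint_positions": joint angles; "qd": joint speeds; "joint_torque": joint torques, N m; "position": TCP position; "tool_rot": TCP orientation; "ft_force": force on the tool from outside, world axes, zero at the start; "torque": the same for the moment, N m; "grip_width": opening from 0.0 (shut) to 1.0 (fully open); "grip_force": force on a finger pad.
Only numpy, scipy, OpenCV 4.12 (cv2) and the standard library are available. Lean on these libraries where they do the work, as an engineer would, in place of code of your own. Each camera call takes 0.05 s, during which the arm holds its last target. There are 200 camera calls.

TASK

Get the carousel mixer ready to run: pull the black hold-down knob off its spindle, fit the four-place rotor that lies on the bench, turning it until its keyway drops over the key and it is fully home on the drive plate, and then push the knob back on until it rests on the rotor's hub. Stand every sample jar upright in a cup of the rotor, in balance: each loaded cup has a loaded cup opposite it. If the number of jars is odd, use the plain metal counterweight to make up the pair, and otherwise leave it out of the rotor; do not disturb the dishes, the bottle or the tip box.

Things in the scene. Friction and masses are not known exactly. Their poses are not given: they have to be found in the camera images.
- mixer: Base of the carousel mixer: fixed white box 220 x 220 mm, 52 mm high, on the bench in front of the robot. Origin under its centre; z up.
- spindle: Fixed metal drive plate (200 mm diameter, its top 66 mm above the bench) on the mixer with an upright steel shaft at its centre, 20 mm diameter, 89 mm tall, its last 10 mm tapering to 10 mm. It does not turn. The key at the shaft's foot points along this body's +x, in a direction that differs from start to start. Origin on the axis at the plate's top face; z up.
- key (a point): Outer top edge of the key: 18 mm out from the shaft's axis, 30 mm above the drive plate. The key is a dark steel bar 7 mm wide along the foot of the shaft, from the plate up to this point. The knob hides it from above until taken off.
- rotor: Loose metal rotor with four grey cups, 210 mm across, 0.5 to 0.7 kg, standing flat on the bench. Origin on the axis at the underside; z up. Its hub is a block 65 mm tall, 48 mm along x, 44 mm across the flat faces at +y and -y: grip it across these from above (the cups are lower). A bore 23 mm wide runs through the hub. Home: underside on the drive plate, x axis along the spindle's x axis.
- keyway (a point): Underside of the rotor's keyway: slot 10 mm wide through the hub's full height, opening from the bore in the rotor's +x direction out to 20 mm from the axis; this point is 18 mm from the axis, at the underside. Over the key it has about 0.08 rad of play either way; off the key the rotor is held up 30 mm high, on the key's top.
- knob: Loose black eight-sided knob, 45 mm across, 40 mm tall, 80 g, with a blind bore 23 mm wide, 28 mm deep from below. Origin at the centre of its underside; z up. At the start it is on the shaft, its underside 61 mm above the plate. It lifts straight off and may stand anywhere on the bench. On the fitted rotor its underside rests on the hub's top; the shaft sticks out 24 mm above the hub.
- cup0 (a point): Centre of the inner floor of rotor cup 0, at 45 degrees from the rotor's x axis (counter-clockwise seen from above). Its opposite is cup 2. Cups are 50 mm wide inside, centres 76 mm from the axis, rim 36 mm and inner floor 5 mm above the rotor's underside. z up.
- cup1 (a point): Centre of the inner floor of rotor cup 1, at 135 degrees from the rotor's x axis (counter-clockwise seen from above). Its opposite is cup 3. Cups are 50 mm wide inside, centres 76 mm from the axis, rim 36 mm and inner floor 5 mm above the rotor's underside. z up.
- cup2 (a point): Centre of the inner floor of rotor cup 2, at 225 degrees from the rotor's x axis (counter-clockwise seen from above). Its opposite is cup 0. Cups are 50 mm wide inside, centres 76 mm from the axis, rim 36 mm and inner floor 5 mm above the rotor's underside. z up.
- cup3 (a point): Centre of the inner floor of rotor cup 3, at 315 degrees from the rotor's x axis (counter-clockwise seen from above). Its opposite is cup 1. Cups are 50 mm wide inside, centres 76 mm from the axis, rim 36 mm and inner floor 5 mm above the rotor's underside. z up.
- jar0: Sample jar, white with a grey cap: body 44 mm diameter up to 60 mm, cap 40 mm diameter, 80 mm tall in all, about 120 g, weighted base. Stands upright on the bench liner to the robot's right. Origin at the centre of its underside; z up. One to four jars are present; absent ones read None.
- jar1: Sample jar, white with a grey cap: body 44 mm diameter up to 60 mm, cap 40 mm diameter, 80 mm tall in all, about 120 g, weighted base. Stands upright on the bench liner to the robot's right. Origin at the centre of its underside; z up. One to four jars are present; absent ones read None.
- jar2: Sample jar, white with a grey cap: body 44 mm diameter up to 60 mm, cap 40 mm diameter, 80 mm tall in all, about 120 g, weighted base. Stands upright on the bench liner to the robot's right. Origin at the centre of its underside; z up. One to four jars are present; absent ones read None.
- jar3: Sample jar, white with a grey cap: body 44 mm diameter up to 60 mm, cap 40 mm diameter, 80 mm tall in all, about 120 g, weighted base. Stands upright on the bench liner to the robot's right. Origin at the centre of its underside; z up. One to four jars are present; absent ones read None.
- weight: Counterweight: plain bare-metal cylinder, 44 mm diameter, 64 mm tall, no cap, about 140 g, always present among the jars, upright on the bench. Origin at the centre of its underside; z up.
- dishes: Bystander: stack of five red dishes, 92 mm diameter, 75 mm tall, beyond the mixer. Origin under its centre. Leave alone.
- media: Bystander: tall amber bottle, 80 mm diameter, 190 mm tall, beyond the mixer on the left. Origin under its centre. Leave alone.
- tipbox: Bystander: blue tip box with a clear lid, 85 x 125 mm, 65 mm tall, on the right near the robot. Origin under its centre. Leave alone.
Mind the look-alikes: they are no part of the job. Of the things that look like the knob, the smallest one is meant. Leave any orange look-alike of the jar0 alone.

How it is judged:
On the way, in this order (a step that is already met when the one before it is completed fails the run):
1. the knob is off the spindle (horizontal distance between knob and spindle above 0.07 m), for 0.1 s.
2. the rotor is home on the drive plate with its keyway over the key (z of rotor in the frame of spindle below 0.004 m and horizontal distance between rotor and spindle below 0.005 m and angle between rotor's own z axis and vertical below 0.06 rad and angle between the x axis of rotor and the x axis of spindle, either way round below 0.2 rad), for 0.2 s.
3. the knob is back on the shaft, resting on the rotor's hub (all of step 2 and z of knob in the frame of rotor between 0.06 and 0.069 m and horizontal distance between knob and rotor below 0.006 m and angle between knob's own z axis and vertical below 0.1 rad), for 0.2 s.
At the end, for the whole second after the job is handed in: Rotor home on the plate (4 mm in height, 5 mm off-centre), keyway over key; knob upright on the hub (6 mm off-centre); every jar upright on the floor of a cup (10 mm off-centre, 8 mm in height); opposite cups both loaded (jar or counterweight) or both empty; all at rest (all of step 3 and ((horizontal distance between jar0 and cup0 below 0.01 m and z of jar0 in the frame of cup0 between -0.006 and 0.008 m and angle between jar0's own z axis and vertical below 0.15 rad) or (horizontal distance between jar0 and cup1 below 0.01 m and z of jar0 in the frame of cup1 between -0.006 and 0.008 m and angle between jar0's own z axis and vertical below 0.15 rad) or (horizontal distance between jar0 and cup2 below 0.01 m and z of jar0 in the frame of cup2 between -0.006 and 0.008 m and angle between jar0's own z axis and vertical below 0.15 rad) or (horizontal distance between jar0 and cup3 below 0.01 m and z of jar0 in the frame of cup3 between -0.006 and 0.008 m and angle between jar0's own z axis and vertical below 0.15 rad)) and ((horizontal distance between jar1 and cup0 below 0.01 m and z of jar1 in the frame of cup0 between -0.006 and 0.008 m and angle between jar1's own z axis and vertical below 0.15 rad) or (horizontal distance between jar1 and cup1 below 0.01 m and z of jar1 in the frame of cup1 between -0.006 and 0.008 m and angle between jar1's own z axis and vertical below 0.15 rad) or (horizontal distance between jar1 and cup2 below 0.01 m and z of jar1 in the frame of cup2 between -0.006 and 0.008 m and angle between jar1's own z axis and vertical below 0.15 rad) or (horizontal distance between jar1 and cup3 below 0.01 m and z of jar1 in the frame of cup3 between -0.006 and 0.008 m and angle between jar1's own z axis and vertical below 0.15 rad)) and ((horizontal distance between jar2 and cup0 below 0.01 m and z of jar2 in the frame of cup0 between -0.006 and 0.008 m and angle between jar2's own z axis and vertical below 0.15 rad) or (horizontal distance between jar2 and cup1 below 0.01 m and z of jar2 in the frame of cup1 between -0.006 and 0.008 m and angle between jar2's own z axis and vertical below 0.15 rad) or (horizontal distance between jar2 and cup2 below 0.01 m and z of jar2 in the frame of cup2 between -0.006 and 0.008 m and angle between jar2's own z axis and vertical below 0.15 rad) or (horizontal distance between jar2 and cup3 below 0.01 m and z of jar2 in the frame of cup3 between -0.006 and 0.008 m and angle between jar2's own z axis and vertical below 0.15 rad)) and ((horizontal distance between jar3 and cup0 below 0.01 m and z of jar3 in the frame of cup0 between -0.006 and 0.008 m and angle between jar3's own z axis and vertical below 0.15 rad) or (horizontal distance between jar3 and cup1 below 0.01 m and z of jar3 in the frame of cup1 between -0.006 and 0.008 m and angle between jar3's own z axis and vertical below 0.15 rad) or (horizontal distance between jar3 and cup2 below 0.01 m and z of jar3 in the frame of cup2 between -0.006 and 0.008 m and angle between jar3's own z axis and vertical below 0.15 rad) or (horizontal distance between jar3 and cup3 below 0.01 m and z of jar3 in the frame of cup3 between -0.006 and 0.008 m and angle between jar3's own z axis and vertical below 0.15 rad)) and ((distance between any of jar0, jar1, jar2, jar3, weight and cup0 below 0.013 m and distance between any of jar0, jar1, jar2, jar3, weight and cup2 below 0.013 m) or (not (distance between any of jar0, jar1, jar2, jar3, weight and cup0 below 0.013 m) and not (distance between any of jar0, jar1, jar2, jar3, weight and cup2 below 0.013 m))) and ((distance between any of jar0, jar1, jar2, jar3, weight and cup1 below 0.013 m and distance between any of jar0, jar1, jar2, jar3, weight and cup3 below 0.013 m) or (not (distance between any of jar0, jar1, jar2, jar3, weight and cup1 below 0.013 m) and not (distance between any of jar0, jar1, jar2, jar3, weight and cup3 below 0.013 m))) and linear speed of each of rotor, knob, jar0, jar1, jar2, jar3, weight below 0.02 m/s); the robot touches nothing.
It fails at once if the stack of dishes is pushed more than 30 mm or tipped (distance of dishes from where it was at the start of the episode above 0.03 m or angle between dishes's own z axis and vertical above 0.4 rad).
It fails at once if the bottle is pushed more than 30 mm or tipped (distance of media from where it was at the start of the episode above 0.03 m or angle between media's own z axis and vertical above 0.4 rad).
It fails at once if the tip box is pushed more than 30 mm or tipped (distance of tipbox from where it was at the start of the episode above 0.03 m or angle between tipbox's own z axis and vertical above 0.4 rad).
Of jar0, jar1, jar2, jar3 only 1 to 4 are there at a start; the rules pass over those that are not, and their reading is None.
At some moment in a run one of knob, rotor, weight, jar0, jar1, jar2, jar3 may be knocked a few centimetres aside while the robot is not near it.
It also fails if it takes over 210 s, if anything falls off the work surface, if the arm or the gripper's body presses on something with over 40 N, if the wrist force passes 120 N, or if a joint passes its speed limit or range.

## Working session

There is one attempt and no reset: what is moved stays moved. The work goes in short steps, Python scripts to look and compute and a tool call to move; the robot and the scene stay as the last step left them, time stands still between calls to the robot, and variables do not carry over. Pictures are saved under pics/ and viewed, at most 14 in all, crops included, and the job is handed in when it is done.

Besides the shell and the picture viewer there is one more tool, called as a command line: name --argument value ..., lists and objects as JSON in quotes. jog_arm: Moves the arm, as the interface text tells. Its arguments: {"type":"object","properties":{"rows":{"type":"string"},"force":{"type":"number"}},"required":["rows"]}

```bash
mkdir -p pics; ls
cat > h.py <<'E'
import numpy as np, cv2
from bench import ctrl, imaging, ticket
from scipy.spatial.transform import Rotation as R
def get(n):
    d=imaging.get_image(n); o=np.array(d["orientation"],float)
    d["R"]=R.from_rotvec(o).as_matrix() if o.size==3 else (o if o.shape==(3,3) else R.from_quat(o).as_matrix())
    d["o"]=np.array(d["origin"]); d["f"]=d["img"].shape[0]/2/np.tan(np.radians(d["vertical_fov"])/2); return d
def ray(d,u,v):
    r=d["R"]@np.array([(u-d["cx"])/d["f"],(v-d["cy"])/d["f"],1]); return r
def onz(d,u,v,z):
    r=ray(d,u,v); return d["o"]+r*(z-d["o"][2])/r[2]
def proj(d,p):
    q=d["R"].T@(np.array(p)-d["o"]); return np.array([d["cx"]+d["f"]*q[0]/q[2],d["cy"]+d["f"]*q[1]/q[2]])
def tri(d1,p1,d2,p2):
    a=ray(d1,*p1);b=ray(d2,*p2);a/=np.linalg.norm(a);b/=np.linalg.norm(b)
    t=np.linalg.lstsq(np.c_[a,-b],d2["o"]-d1["o"],rcond=None)[0]
    P=d1["o"]+a*t[0];Q=d2["o"]+b*t[1]; return (P+Q)/2,np.linalg.norm(P-Q)
E
python3 - <<'E'
from h import *
print(ctrl.get_state())
for n in("scene","top","wrist"):
    d=get(n); cv2.imwrite(f"pics/{n}0.png",d["img"]); print(n,d["orientation"],d["o"],d["vertical_fov"],d["cx"],d["cy"],d.keys())
a=cv2.imread("pics/scene0.png");b=cv2.imread("pics/top0.png")
E
```

```text
pics
{'time': 0.0, 'joint_positions': array([ 1.34010569,  0.32182946, -0.07009793,  1.45168909,  0.02263784,
        1.37079962, -0.05689134]), 'qd': array([ 8.66520046e-05, -4.98292121e-04, -6.86762945e-04,  1.90498441e-03,
       -2.36587393e-04,  4.07354310e-04,  1.37801854e-03]), 'joint_torque': array([ 8.12949452e-06, -4.91282558e+01, -4.03899942e-01, -3.12527525e+01,
       -6.38879905e-02,  4.36024368e-02,  1.91477634e-04]), 'position': array([ 0.15731971, -0.63003017,  0.18875043]), 'tool_rot': array([-3.11619010e+00, -3.83417433e-01,  5.76589817e-04]), 'ft_force': array([0.18075041, 0.0908311 , 0.07587149]), 'torque': array([-0.03688212, -0.03086158, -0.02597831]), 'grip_force': 0.0, 'grip_width': 0.9982555066985354}
scene [-2.21491673 -0.59136059  0.26503135] [ 0.97442735 -0.72945013  0.83265793] 54.95541154123446 257.6468608720891 193.04722169257846 dict_keys(['img', 'vertical_fov', 'cx', 'cy', 'origin', 'orientation', 'R', 'o', 'f'])
top [-2.16468478  2.16637735 -0.09495167] [0.41930872 0.01243829 1.37344399] 54.43833457061167 249.7337375242359 188.58644422109953 dict_keys(['img', 'vertical_fov', 'cx', 'cy', 'origin', 'orientation', 'R', 'o', 'f'])
wrist [ 2.3151604  -1.80703213 -0.22748953] [ 0.22166085 -0.61499449  0.382865  ] 63.27928199858335 259.27556787160506 192.5504855843658 dict_keys(['img', 'vertical_fov', 'cx', 'cy', 'origin', 'orientation', 'R', 'o', 'f'])
```

View pics/top0.png

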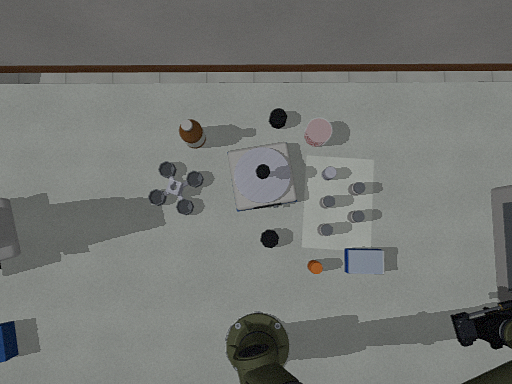

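View pics/scene0.png

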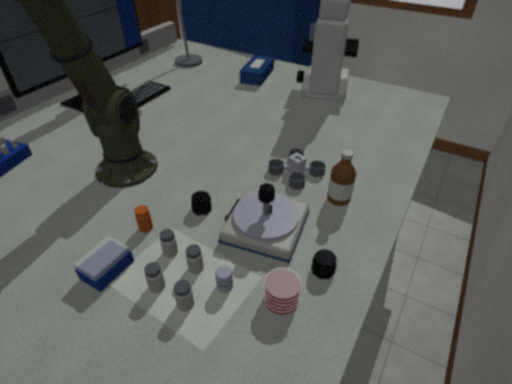

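Top view: the candidates for the knob are the black cylinders at (263,172), on the spindle, (278,118) and (270,239). The rotor is at (176,187). The grey-capped jars are at (328,201), (358,188), (357,216) and (326,229), the plain weight at (330,173) and the orange decoy at (315,267). I choose the black one on the spindle.

Run:
```python
from h import *
t=get("top");s=get("scene")
L={"knob":((263,171),(267,188)),"blk1":((278,117),(324,258)),"blk2":((270,238),(201,196)),"rotorhub":((176,186),(296,156)),
"A":((328,201),(194,248)),"B":((358,188),(184,288)),"C":((357,216),(153,269)),"D":((326,229),(168,235)),"W":((330,172),(224,270)),"or":((315,266),(143,209)),"dish":((318,131),(283,281))}
for k,(a,b) in L.items():
    P,e=tri(t,a,s,b); print(k,P.round(3),round(e,4),np.hypot(*P[:2]).round(3))
cv2.imwrite("pics/c1.png",np.hstack([cv2.resize(s["img"][175:315,130:310],None,fx=2.2,fy=2.2,interpolation=2),cv2.resize(t["img"][100:240,225:385],None,fx=2.2,fy=2.2,interpolation=2)]))
w=get("wrist"); st=ctrl.get_state();Rt=R.from_rotvec(st["tool_rot"]).as_matrix()
print(Rt.round(3)); print("cam in tool",Rt.T@(w["o"]-st["position"]),(Rt.T@w["R"]).round(3))
```

```text
knob [ 0.599 -0.016  0.162] 0.0046 0.599
blk1 [ 0.813 -0.076  0.047] 0.0011 0.816
blk2 [ 0.377 -0.043  0.056] 0.0022 0.379
rotorhub [0.557 0.285 0.077] 0.0 0.626
A [ 0.505 -0.244  0.078] 0.0018 0.561
B [ 0.552 -0.352  0.065] 0.0047 0.655
C [ 0.452 -0.346  0.069] 0.0008 0.569
D [ 0.408 -0.237  0.07 ] 0.0013 0.472
W [ 0.608 -0.256  0.065] 0.0016 0.66
or [ 0.281 -0.196  0.078] 0.0018 0.343
dish [ 0.756 -0.215  0.07 ] 0.0039 0.786
[[ 0.97   0.242 -0.   ]
 [ 0.242 -0.97   0.001]
 [-0.    -0.001 -1.   ]]
cam in tool [ 0.06604056  0.00056547 -0.19383294] [[ 0.    -0.969 -0.247]
 [ 1.     0.     0.001]
 [-0.001 -0.247  0.969]]
```

View pics/c1.png

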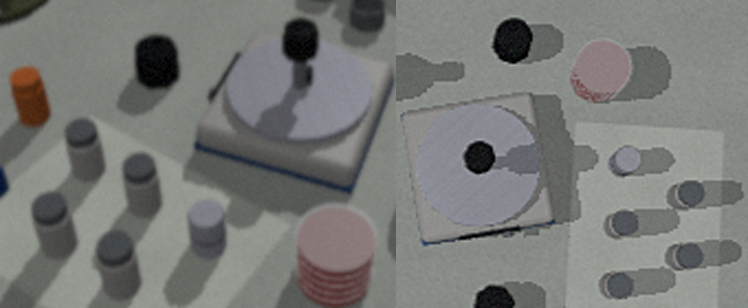

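jog_arm --rows "0 0 -2.2 0 0 0.049 -1; 0 0 -2.2 0 0 0.049 -1; 0 0 -2.2 0 0 0.049 -1; 0 0 -2.2 0 0 0.049 -1; 0 0 -2.2 0 0 0.049 -1"

```text
time: 0.92
position: [0.1575, -0.6305, 0.3006]
tool_rot: [-3.142, 0.003, 0.0]
ft_force: [0.3, -0.0, 0.2]
grip_width: 0.999
grip_force: 0.0
```

jog_arm --rows "3.4 -4.7 0 0 0 0 -1; 3.4 -4.7 0 0 0 0 -1; 3.4 -4.7 0 0 0 0 -1; 3.4 -4.7 0 0 0 0 -1; 3.4 -4.7 0 0 0 0 -1"

```text
time: 1.55
position: [0.3285, -0.394, 0.3]
tool_rot: [3.141, -0.0, 0.001]
ft_force: [1.0, -0.1, 0.5]
grip_width: 1.0
grip_force: 0.0
```

jog_arm --rows "3.4 -4.7 0 0 0 0 -1; 3.4 -4.7 0 0 0 0 -1; 3.4 -4.7 0 0 0 0 -1; 3.4 -4.7 0 0 0 0 -1; 3.4 -4.7 0 0 0 0 -1"

```text
time: 2.17
position: [0.4984, -0.1592, 0.3001]
tool_rot: [3.141, -0.001, 0.001]
ft_force: [0.4, -0.7, 0.2]
grip_width: 1.003
grip_force: 0.0
```

jog_arm --rows "3.4 -4.7 0 0 0 0 -1; 3.4 -4.7 0 0 0 0 -1; 3.4 -4.7 0 0 0 0 -1; 0 0 0 0 0 0 -1; 0 0 0 0 0 0 -1"

```text
time: 2.8
position: [0.5994, -0.0202, 0.2995]
tool_rot: [3.141, -0.0, -0.001]
ft_force: [-1.2, -0.1, -0.3]
grip_width: 1.0
grip_force: 0.0
```

Run:
```python
from h import *
w=get("wrist"); np.save("w1.npy",w,allow_pickle=True); im=w["img"]
cv2.imwrite("pics/w1.png",im)
m=(im.max(2)<45).astype(np.uint8)
n,l,s,c=cv2.connectedComponentsWithStats(m)
for i in range(1,n):
    if s[i,4]>300: print(s[i],c[i].round(1),onz(w,*c[i],.167).round(4))
print(ctrl.get_state()["position"])
```

```text
[ 277    0   48   29 1032] [299.8  11.3] [ 0.7586 -0.0595  0.167 ]
[    0   205   512   179 47809] [212.4 329.6] [0.4103 0.0356 0.167 ]
[ 338  217  174   83 8588] [443.3 260.4] [ 0.5022 -0.2322  0.167 ]
[139 220  42  26 589] [164.  234.3] [0.5343 0.0853 0.167 ]
[255 272  38  28 973] [272.8 286.1] [ 0.4694 -0.0373  0.167 ]
[ 0.59929708 -0.02121387  0.29967733]
```

View pics/w1.png

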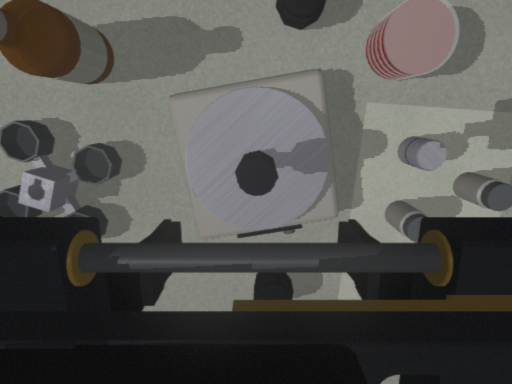

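Run:
```python
from h import *
w=np.load("w1.npy",allow_pickle=True).item(); im=w["img"]
sub=im[140:205,225:290].max(2); m=(sub<60).astype(np.uint8)
n,l,s,c=cv2.connectedComponentsWithStats(m); i=1+np.argmax(s[1:,4]); print(s[i],c[i]+[225,140])
for z in(.167,.147): print(onz(w,*(c[i]+[225,140]),z).round(4))
cs,_=cv2.findContours((l==i).astype(np.uint8),0,1); print(cv2.minEnclosingCircle(cs[0]), w["f"])
# plate: bluish-grey
hsv=cv2.cvtColor(im,cv2.COLOR_BGR2HSV); 
for p in [(210,150),(290,190),(183,105),(150,80),(300,155)]: print(p,im[p[1],p[0]],hsv[p[1],p[0]])
print("tcp",proj(w,ctrl.get_state()["position"]))
```

```text
[  11   11   42   44 1365] [256.38534799 173.06300366]
[ 0.6039 -0.0183  0.167 ]
[ 0.6001 -0.0181  0.147 ]
((31.5, 32.66279220581055), 21.806671142578125) 311.6082690106473
(210, 150) [143 135 135] [120  14 143]
(290, 190) [136 130 130] [120  11 136]
(183, 105) [134 140 142] [ 23  14 142]
(150, 80) [126 134 132] [ 38  15 134]
(300, 155) [102  97  98] [126  13 102]
tcp [259.2633001  217.78363799]
```

The knob on the spindle is at pixel (256,173), centre about (0.603,-0.018) with its top at z≈0.165. Going down to grip it.

jog_arm --rows "0.4 -0.3 4.2 0 0 0 -1; 0 0 4.2 0 0 0 -1; 0 0 4.2 0 0 0 -1; 0 0 4.0 0 0 0 -1; 0 0 0 0 0 0 -1"

```text
time: 3.48
position: [0.6007, -0.0192, 0.131]
tool_rot: [3.141, -0.005, -0.01]
ft_force: [0.2, -0.4, 1.1]
grip_width: 0.997
grip_force: 0.0
```

jog_arm --rows "0 0 0 0 0 0 0.2; 0 0 0 0 0 0 0.2; 0 0 0 0 0 0 0.2; 0 0 0 0 0 0 0.2; 0 0 0 0 0 0 0.2" --force 20

```text
time: 4.1
position: [0.6037, -0.0167, 0.134]
tool_rot: [3.141, -0.0, 0.0]
ft_force: [0.4, 0.1, 0.0]
grip_width: 0.516
grip_force: 0.0
```

jog_arm --rows "0 0 0 0 0 0 0.2; 0 0 0 0 0 0 0.2; 0 0 -2 0 0 0 0.2; 0 0 -3 0 0 0 0.2; 0 0 -3 0 0 0 0.2"

```text
time: 4.72
position: [0.6035, -0.0167, 0.2154]
tool_rot: [-3.142, 0.0, 0.0]
ft_force: [0.9, 0.5, -0.2]
grip_width: 0.397
grip_force: 0.0
```

jog_arm --rows "0 0 0 0 0 0 0.2; -3.8 -3.9 0 0 0 0 0.2; -3.8 -3.9 0 0 0 0 0.2; -3.8 -3.9 0 0 0 0 0.2; -3.8 -3.9 0 0 0 0 0.2"

```text
time: 5.35
position: [0.4498, 0.1404, 0.2132]
tool_rot: [3.141, -0.0, -0.002]
ft_force: [0.6, 0.7, -0.4]
grip_width: 0.401
grip_force: 0.0
```

jog_arm --rows "0 0 5 0 0 0 0.2; 0 0 5 0 0 0 0.2; 0 0 5 0 0 0 0.2; 0 0 3 0 0 0 0.2; 0 0 0 0 0 0 0.2"

```text
time: 5.98
position: [0.4487, 0.1387, 0.0315]
tool_rot: [3.141, 0.001, -0.01]
ft_force: [0.1, 0.1, 1.1]
grip_width: 0.399
grip_force: 0.0
```

jog_arm --rows "0 0 -5 0 0 0 -1; 0 0 -5 0 0 0 -1; 0 0 -5 0 0 0 -1; 0 0 -5 0 0 0 -1; 0 0 -5 0 0 0 -1"

```text
time: 6.6
position: [0.4515, 0.1398, 0.2874]
tool_rot: [3.141, 0.001, 0.005]
ft_force: [-0.1, 0.0, -0.5]
grip_width: 0.885
grip_force: 0.0
```

Run:
```python
from h import *
w=get("wrist");t=get("top");s=get("scene")
cv2.imwrite("pics/v2.png",np.hstack([cv2.resize(w["img"],(400,300)),cv2.resize(s["img"][130:280,170:370],(400,300))]))
```

```text
(no output)
```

View pics/v2.png

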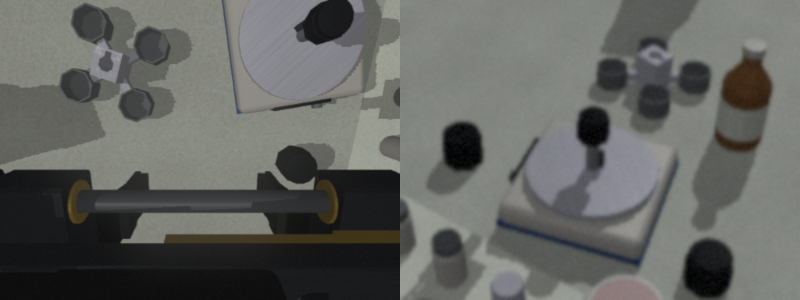

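The knob is still on the shaft, so the grip closed on nothing. Re-measuring its position and height across views.

Run:
```python
from h import *
w1=np.load("w1.npy",allow_pickle=True).item();w=get("wrist");t=get("top");s=get("scene")
np.save("w2.npy",w,allow_pickle=True)
def blob(d,x0,x1,y0,y1,th):
    m=(d["img"][y0:y1,x0:x1].max(2)<th).astype(np.uint8);n,l,st,c=cv2.connectedComponentsWithStats(m);i=1+np.argmax(st[1:,4]);print(st[i]+[x0,y0,0,0,0],c[i]+[x0,y0]);return c[i]+[x0,y0]
a=blob(w1,225,290,140,205,60);b=blob(t,250,280,158,186,70);c=blob(s,255,278,180,205,45);e=blob(w,380,460,0,62,60)
for n,(x,p,y,q) in {"w1t":(w1,a,t,b),"w1s":(w1,a,s,c),"ts":(t,b,s,c),"w1w":(w1,a,w,e),"ws":(w,e,s,c)}.items(): print(n,*[np.round(k,4) for k in tri(x,p,y,q)])
```

```text
[ 236  151   42   44 1365] [256.38534799 173.06300366]
[256 164  14  15 156] [262.55769231 171.06410256]
[259 184  15  20 239] [266.0376569  193.11297071]
[ 380    0   72   60 2824] [418.78293201  29.57082153]
w1t [ 0.5995 -0.0174  0.1435] 0.0015
w1s [ 0.5998 -0.0181  0.1453] 0.0
ts [ 0.5993 -0.0167  0.1441] 0.0004
w1w [ 0.6003 -0.0179  0.1466] 0.0009
ws [ 0.6004 -0.0182  0.1456] 0.001
```

jog_arm --rows "3.7 3.9 0 0 0 0 -1; 3.7 3.9 0 0 0 0 -1; 3.7 3.9 0 0 0 0 -1; 3.7 3.9 0 0 0 0 -1; 0 0 0 0 0 0 -1"

```text
time: 7.52
position: [0.6004, -0.022, 0.2802]
tool_rot: [-3.141, 0.011, 0.008]
ft_force: [-0.3, 0.4, -0.3]
grip_width: 0.999
grip_force: 0.0
```

jog_arm --rows "0 0 4 0 0 0 -1; 0 0 4 0 0 0 -1; 0 0 4 0 0 0 -1; 0 0 3.4 0 0 0 -1; 0 0 0 0 0 0 -1"

```text
time: 8.15
position: [0.5962, -0.016, 0.1265]
tool_rot: [-3.141, -0.002, 0.012]
ft_force: [-0.1, -0.4, 1.1]
grip_width: 0.997
grip_force: 0.0
```

jog_arm --rows "0 0 0 0 0 0 0.5; 0 0 0 0 0 0 0.5; 0 0 0 0 0 0 0.5; 0 0 0 0 0 0 0.5; 0 0 0 0 0 0 0.5" --force 40

```text
time: 8.78
position: [0.5997, -0.0168, 0.13]
tool_rot: [3.141, -0.0, 0.0]
ft_force: [-0.4, -0.3, 0.5]
grip_width: 0.518
grip_force: 0.0
```

jog_arm --rows "0 0 0 0 0 0 0.5; 0 0 0 0 0 0 0.5; 0 0 0 0 0 0 0.5; 0 0 0 0 0 0 0.5; 0 0 0 0 0 0 0.5"

```text
time: 9.4
position: [0.5997, -0.0168, 0.13]
tool_rot: [3.141, -0.0, 0.0]
ft_force: [-1.0, -1.1, 2.4]
grip_width: 0.482
grip_force: 40.0
```

jog_arm --rows "0 0 -1 0 0 0 0.5; 0 0 -2 0 0 0 0.5; 0 0 -3 0 0 0 0.5; 0 0 -2 0 0 0 0.5; 0 0 0 0 0 0 0.5"

```text
time: 10.02
position: [0.6009, -0.0165, 0.2122]
tool_rot: [3.141, -0.0, 0.006]
ft_force: [-0.3, 0.4, -1.1]
grip_width: 0.486
grip_force: 40.0
```

jog_arm --rows "-3.8 -3.9 0 0 0 0 0.5; -3.8 -3.9 0 0 0 0 0.5; -3.8 -3.9 0 0 0 0 0.5; -3.8 -3.9 0 0 0 0 0.5; 0 0 0 0 0 0 0.5"

```text
time: 10.65
position: [0.4445, 0.1428, 0.2093]
tool_rot: [3.14, 0.011, -0.001]
ft_force: [-0.3, -1.0, -0.6]
grip_width: 0.475
grip_force: 40.0
```

jog_arm --rows "0 0 5 0 0 0 0.5; 0 0 5 0 0 0 0.5; 0 0 5 0 0 0 0.5; 0 0 3 0 0 0 0.5; 0 0 0 0 0 0 0.5"

```text
time: 11.28
position: [0.445, 0.1382, 0.0271]
tool_rot: [3.141, -0.001, -0.011]
ft_force: [-0.7, 0.2, -0.2]
grip_width: 0.482
grip_force: 40.0
```

jog_arm --rows "0 0 1 0 0 0 0.5; 0 0 0.7 0 0 0 0.5; 0 0 0.5 0 0 0 0.5; 0 0 0 0 0 0 0.5; 0 0 0 0 0 0 0.5"

```text
time: 11.9
position: [0.4479, 0.1394, 0.0081]
tool_rot: [3.142, -0.0, 0.001]
ft_force: [0.4, 0.2, -0.2]
grip_width: 0.485
grip_force: 40.0
```

jog_arm --rows "0 0 0.3 0 0 0 0.5; 0 0 0.1 0 0 0 0.5; 0 0 0 0 0 0 0.5; 0 0 0 0 0 0 0; 0 0 0 0 0 0 -1"

```text
time: 12.52
position: [0.4478, 0.1393, 0.0039]
tool_rot: [3.142, -0.0, 0.0]
ft_force: [-0.1, 0.1, -0.5]
grip_width: 0.549
grip_force: 0.0
```

jog_arm --rows "0 0 0 0 0 0 -1; 0 0 0 0 0 0 -1; 0 0 -1 0 0 0 -1; 0 0 -4 0 0 0 -1; 0 0 -5 0 0 0 -1"

```text
time: 13.15
position: [0.4468, 0.1393, 0.1048]
tool_rot: [-3.141, -0.001, 0.003]
ft_force: [1.1, -0.8, 0.3]
grip_width: 0.986
grip_force: 0.0
```

jog_arm --rows "0 0 -5 0 0 0 -1; 0 0 -5 0 0 0 -1; 0 0 -5 0 0 0 -1; 3.8 3.9 0 0 0 0 -1; 3.8 3.9 0 0 0 0 -1"

```text
time: 13.78
position: [0.5251, 0.0608, 0.2561]
tool_rot: [3.14, 0.002, 0.006]
ft_force: [0.4, -0.3, -0.2]
grip_width: 0.999
grip_force: 0.0
```

jog_arm --rows "3.8 3.9 0 0 0 0 -1; 3.8 3.9 0 0 0 0 -1; 0 0 0 0 0 0 -1; 0 0 0 0 0 0 -1; 0 0 0 0 0 0 -1"

```text
time: 14.4
position: [0.5991, -0.015, 0.2547]
tool_rot: [3.141, 0.004, 0.001]
ft_force: [0.2, 0.9, 0.5]
grip_width: 1.001
grip_force: 0.0
```

Run:
```python
from h import *
w=get("wrist");np.save("w3.npy",w,allow_pickle=True)
x,y=proj(w,[.6,-.018,.08]).astype(int);print(x,y)
a=max(0,y-75);im=w["img"][a:a+150,x-100:x+100];print(a)
cv2.imwrite("pics/w3.png",cv2.resize(im,None,fx=4,fy=4,interpolation=2))
s=get("scene");t=get("top")
P,e=tri(t,proj(t,[0.448,.139,.02]),t,(0,0))
for d,n in((t,"t"),(s,"s")):
    u,v=proj(d,[.448,.139,.02]).astype(int);m=(d["img"][v-15:v+16,u-15:u+16].max(2)<50);q=np.argwhere(m);print(n,len(q),(q.mean(0)[::-1]+[u-15,v-15]).round(1),proj(d,[.448,.139,.02]).round(1))
```

```text
260 169
94
t 121 [218.9 217.9] [218.9 217.6]
s 149 [248.7 181.5] [249. 181.]
```

View pics/w3.png

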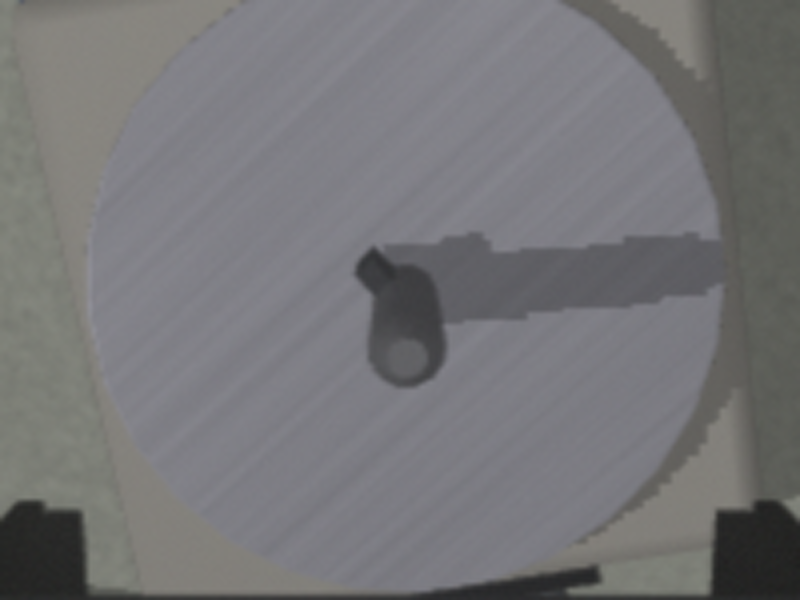

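Crop of the bare spindle: shaft top at (407,357) and the dark key at (375,268), pointing up and left in the picture, which is +x+y in the world. A closer crop for the angle; I also move on to the rotor for a look.

Run:
```python
from h import *
w=np.load("w3.npy",allow_pickle=True).item()
x0,y0=240,148
im=w["img"][y0:y0+45,x0:x0+50]; im=cv2.convertScaleAbs(im,alpha=1.7,beta=-20)
cv2.imwrite("pics/k.png",cv2.resize(im,None,fx=13,fy=13,interpolation=cv2.INTER_CUBIC))
print(onz(w,261.75,183.25,.155))
c=onz(w,261.75,183.25,.155)
np.save("sp.npy",c)
# plate
hsv=w["img"].astype(int); m=((hsv[...,0]-hsv[...,1])>3).astype(np.uint8); m=cv2.morphologyEx(m,cv2.MORPH_CLOSE,np.ones((5,5)))
n,l,s,cc=cv2.connectedComponentsWithStats(m);i=1+np.argmax(s[1:,4]);ys,xs=np.where(l==i)
cs,_=cv2.findContours((l==i).astype(np.uint8),0,1);h=cv2.convexHull(max(cs,key=cv2.contourArea))[:,0]
P=np.array([onz(w,*p,.066)[:2] for p in h]);print(cv2.minEnclosingCircle(P.astype(np.float32)))
```

```text
[ 0.59995646 -0.0184969   0.155     ]
((0.6005675792694092, -0.017994113266468048), 0.09885146468877792)
```

View pics/k.png

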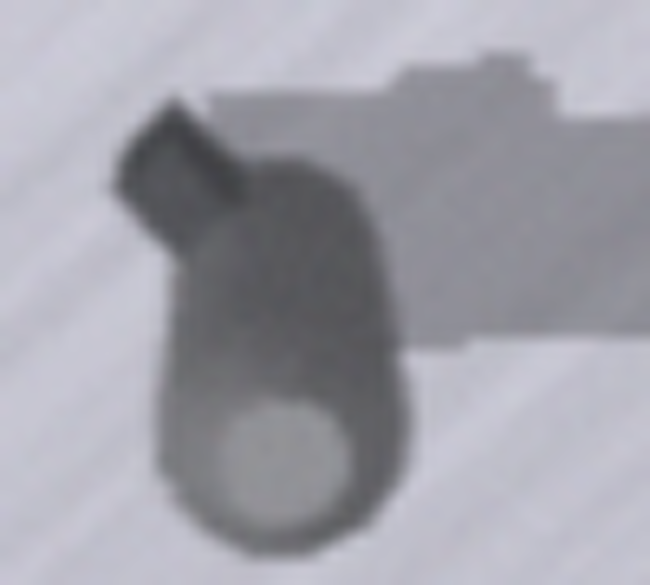

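jog_arm --rows "0 -5 0 0 0 0 -1; -0.9 -6 0 0 0 0 -1; -1 -6 0 0 0 0 -1; -1 -6 0 0 0 0 -1; -1 -6 0 0 0 0 -1"

```text
time: 15.18
position: [0.56, 0.2752, 0.2544]
tool_rot: [3.141, -0.0, 0.002]
ft_force: [-0.1, 0.1, -0.5]
grip_width: 1.003
grip_force: 0.0
```

jog_arm --rows "-0.7 -1.2 0 0 0 0 -1; 0 0 0 0 0 0 -1; 0 0 0 0 0 0 -1"

```text
time: 15.55
position: [0.5549, 0.2828, 0.2538]
tool_rot: [3.14, -0.006, 0.001]
ft_force: [0.8, -0.8, 0.8]
grip_width: 1.003
grip_force: 0.0
```

Run:
```python
from h import *
w=get("wrist");np.save("w4.npy",w,allow_pickle=True)
cv2.imwrite("pics/w4.png",cv2.resize(w["img"][60:260,130:390],None,fx=3,fy=3,interpolation=2))
print(ctrl.get_state()["position"],proj(w,[.557,.285,.065]))
```

```text
[0.55503537 0.28258075 0.2537735 ] [256.26549642 166.69788685]
```

View pics/w4.png

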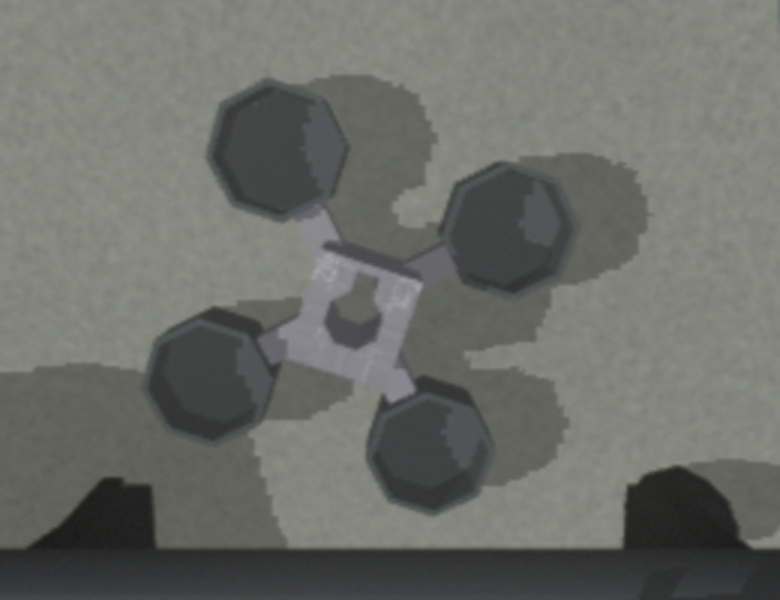

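Run:
```python
from h import *
w=np.load("w3.npy",allow_pickle=True).item();S=np.array([.6003,-.0182])
g=lambda x,y:onz(w,240+x/13-.5+.04,148+y/13-.5+.04,.096)[:2]
q=[g(118,182),g(170,130),g(240,195),g(185,255)]
m=(q[0]+q[1])/2-S;print("key pt",m,np.hypot(*m),np.degrees(np.arctan2(m[1],m[0])))
e=q[1]-q[0];print("edge",np.hypot(*e),np.degrees(np.arctan2(e[1],e[0]))+90)
for a,b in((3,0),(2,1)): e=q[b]-q[a];print("side",np.hypot(*e),np.degrees(np.arctan2(e[1],e[0])))
w=np.load("w4.npy",allow_pickle=True).item()
G=lambda p,z:onz(w,130+p[0]/3-.33,60+p[1]/3-.33,z)[:2]
C=np.array([G(p,.036) for p in[(278,150),(508,230),(430,447),(210,375)]]);c=C.mean(0)
d=C-c;an=np.degrees(np.arctan2(d[:,1],d[:,0]));print("cups",c,np.hypot(*d.T),an,np.mod(an-45,90))
H=[G(p,.065) for p in[(330,247),(422,278),(388,388),(283,355)]];print("hub",np.mean(H,0))
for i in range(4): e=H[(i+1)%4]-H[i];print(np.hypot(*e),np.degrees(np.arctan2(e[1],e[0])))
k=G((370,270),.065)-c;print(np.degrees(np.arctan2(k[1],k[0])))
# height check hub via top/scene
P=tri(w,(130+353/3,60+315/3),get("scene"),(296,156));print(P)
```

```text
key pt [0.01413381 0.01192946] 0.018495311525388344 40.165615760936575
edge 0.006469642598034277 45.086585793561376
side 0.008714069398317382 42.252542782312624
side 0.00836678534913082 47.04188016704107
cups [0.55979069 0.29546243] [0.07373681 0.07359698 0.0740889  0.07381608] [  26.31587472  -64.07405917 -153.51717366  115.65403734] [71.31587472 70.92594083 71.48282634 70.65403734]
hub [0.5583832  0.29496006]
0.03949609245748952 -108.74411919502421
0.04833577263805906 163.08382012523862
0.04606894711384071 71.87507219553841
0.049067358087079994 -24.62602319366747
-19.791629513436853
(array([0.5567206 , 0.29452372, 0.07015025]), np.float64(0.006742934127043168))
```

Rotor: hub at crop (352,312), keyway pointing up and slightly right. Its centre is (0.559,0.295) with yaw −18.9°. The key is at about +43°. Gripping the rotor with the tool yawed −0.33.

jog_arm --rows "0.4 -1.25 0 0 0 0 -1; 0 0 3 0 0 0.165 -1; 0 0 4 0 0 0.165 -1; 0 0 4 0 0 0 -1; 0 0 3 0 0 0 -1"

```text
time: 16.27
position: [0.5575, 0.2976, 0.1118]
tool_rot: [3.098, -0.517, -0.002]
ft_force: [-0.6, -0.0, 1.0]
grip_width: 0.999
grip_force: 0.0
```

jog_arm --rows "0 0 3 0 0 0 -1; 0 0 3 0 0 0 -1; 0 0 2 0 0 0 -1; 0 0 0 0 0 0 -1; 0 0 0 0 0 0 -1"

```text
time: 16.9
position: [0.5585, 0.2985, 0.035]
tool_rot: [-3.098, 0.516, -0.002]
ft_force: [-0.2, 0.8, 0.1]
grip_width: 0.999
grip_force: 0.0
```

jog_arm --rows "0 0 0 0 0 0 0.5; 0 0 0 0 0 0 0.5; 0 0 0 0 0 0 0.5; 0 0 0 0 0 0 0.5; 0 0 0 0 0 0 0.5" --force 60

```text
time: 17.52
position: [0.5577, 0.2978, 0.0339]
tool_rot: [3.099, -0.516, 0.0]
ft_force: [-0.1, -0.3, 0.4]
grip_width: 0.515
grip_force: 0.0
```

jog_arm --rows "0 0 0 0 0 0 0.5; 0 0 0 0 0 0 0.5; 0 0 0 0 0 0 0.5; 0 0 0 0 0 0 0.5; 0 0 0 0 0 0 0.5"

```text
time: 18.15
position: [0.5577, 0.2977, 0.0338]
tool_rot: [3.099, -0.516, -0.0]
ft_force: [-0.2, -0.2, 0.3]
grip_width: 0.252
grip_force: 0.0
```

Run:
```python
from h import *
w=get("wrist");s=get("scene")
cv2.imwrite("pics/v5.png",np.hstack([cv2.resize(w["img"],(400,300)),cv2.resize(s["img"][100:250,200:400],(400,300))]))
print(ctrl.get_state()["grip_width"])
```

```text
0.24970608139367617
```

View pics/v5.png

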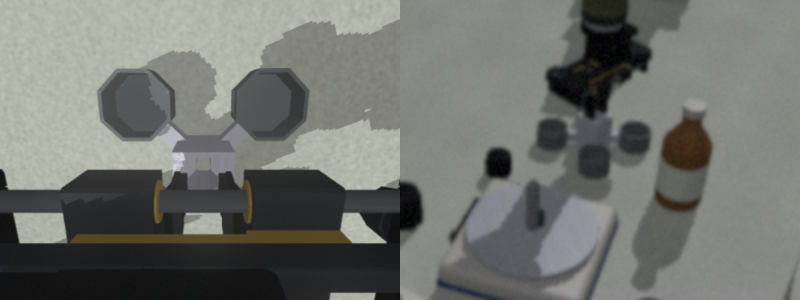

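Run:
```python
from h import *
w=get("wrist");st=ctrl.get_state()
a=onz(w,175,132,.036);b=onz(w,346,132,.036);m=(a+b)/2;e=b-a;print(a,b,np.hypot(*e[:2]),np.degrees(np.arctan2(e[1],e[0]))+90)
th=np.arctan2(e[1],e[0])+np.pi/2;print("centre",m[:2]-.0537*np.array([np.cos(th),np.sin(th)]))
print(proj(w,st["position"]),st["position"],(R.from_rotvec(st["tool_rot"]).as_matrix().T@(w["o"]-st["position"])).round(4))
t=get("top");print(proj(t,[.559,.295,.065]));u,v=150,160
cv2.imwrite("pics/v6.png",np.hstack([cv2.resize(t["img"][150:225,130:230],(400,300),interpolation=2),cv2.resize(w["img"][90:320,110:417],(400,300),interpolation=2)]))
```

```text
[0.6264031  0.32677893 0.036     ] [0.59288503 0.22886984 0.036     ] 0.10348743989476406 -18.89805641495117
centre [0.55883869 0.29521702]
[257.3273601  217.99591521] [0.5577017  0.29774269 0.03379774] [ 0.0666  0.0012 -0.194 ]
[173.86137226 185.83380275]
```

View pics/v6.png

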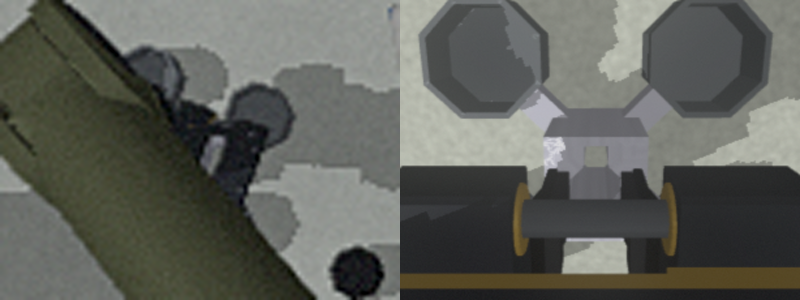

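Rows in the wrist view show the fingertips above the hub. The tips measure about 33 mm short of the reported TCP (tip span of 158 px gives a depth of 0.172 m), and this also explains the first missed knob grip. I'll go 33 mm deeper from here on.

jog_arm --rows "0 0 -2 0 0 0 -1; 0.2 0.2 -1 0 0 0 -1; 0 0 0 0 0 0 -1; 0 0 0 0 0 0 -1; 0 0 0 0 0 0 -1"

```text
time: 18.98
position: [0.5585, 0.295, 0.0633]
tool_rot: [3.098, -0.516, -0.001]
ft_force: [0.0, -1.2, 0.4]
grip_width: 0.731
grip_force: 0.0
```

jog_arm --rows "0 0 0 0 0 0 -1; 0 0 0 0 0 0 -1; 0 0 0 0 0 0 -1; 0 0 1.5 0 0 0 -1; 0 0 1.5 0 0 0 -1"

```text
time: 19.6
position: [0.5586, 0.2949, 0.0324]
tool_rot: [3.098, -0.516, -0.001]
ft_force: [-0.4, -0.4, -1.1]
grip_width: 1.001
grip_force: 0.0
```

jog_arm --rows "0 0 1 0 0 0 -1; 0 0 1 0 0 0 -1; 0 0 1 0 0 0 -1; 0 0 0 0 0 0 -1; 0 0 0 0 0 0 -1"

```text
time: 20.23
position: [0.5592, 0.2955, 0.0042]
tool_rot: [-3.099, 0.516, -0.001]
ft_force: [-0.7, 0.3, 0.2]
grip_width: 1.0
grip_force: 0.0
```

jog_arm --rows "0 0 0 0 0 0 0.5; 0 0 0 0 0 0 0.5; 0 0 0 0 0 0 0.5; 0 0 0 0 0 0 0.5; 0 0 0 0 0 0 0.5"

```text
time: 20.85
position: [0.5591, 0.2955, 0.0039]
tool_rot: [-3.098, 0.516, -0.0]
ft_force: [0.9, 0.9, -1.8]
grip_width: 0.516
grip_force: 0.7
```

jog_arm --rows "0 0 0 0 0 0 0.5; 0 0 0 0 0 0 0.5; 0 0 0 0 0 0 0.5; 0 0 0 0 0 0 0.5; 0 0 0 0 0 0 0.5"

```text
time: 21.48
position: [0.559, 0.2955, 0.0039]
tool_rot: [-3.099, 0.516, -0.0]
ft_force: [0.8, 3.0, -1.8]
grip_width: 0.501
grip_force: 60.0
```

jog_arm --rows "0 0 -2 0 0 0 0.5; 0 0 -4 0 0 0 0.5; 0 0 -5 0 0 0 0.5; 0 0 -5 0 0 0 0.5; 0 0 -2.5 0 0 0 0.5"

```text
time: 22.1
position: [0.5593, 0.2954, 0.1929]
tool_rot: [-3.098, 0.516, -0.005]
ft_force: [0.2, 0.4, -5.8]
grip_width: 0.5
grip_force: 60.0
```

Run:
```python
from h import *
t=get("top");s=get("scene");print(tri(t,(187,125),s,(347,153)))
st=ctrl.get_state();print(st["position"],st["grip_width"],st["grip_force"],st["ft_force"])
w=get("wrist");np.save("w5.npy",w,allow_pickle=True);cv2.imwrite("pics/w7.png",w["img"])
print(proj(w,[.559,.2955,st["position"][2]+.061]))
```

```text
(array([0.74622762, 0.23032161, 0.18695521]), np.float64(0.0024622469430723875))
[0.56015612 0.29594382 0.19301844] 0.49938527755583634 59.99876668676734 [ 1.09726893 -0.06205897 -4.76251805]
[257.78747298 261.98853299]
```

View pics/w7.png

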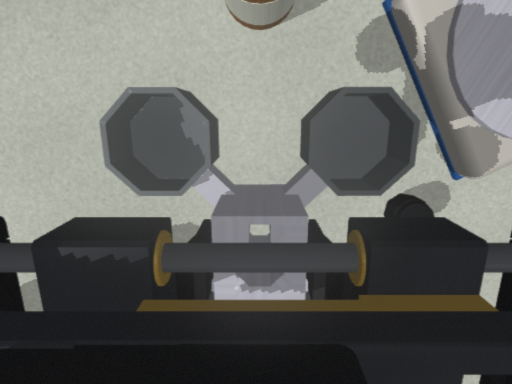

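The rotor is held level, its front cups at (160,140) and (360,140), with the bottle clear ahead. Checking the rotor's centre in the tool frame, then carrying it round by the near side.

Run:
```python
from h import *
w=np.load("w5.npy",allow_pickle=True).item()
st=ctrl.get_state();p=st["position"];T=R.from_rotvec(st["tool_rot"]).as_matrix()
z=p[2]-.0039+.036
m=(w["img"].max(2)<125).astype(np.uint8)
A=[]
for a,b,c,d in((100,219,86,196),(300,420,86,196)):
    q=onz(w,(a+b-1)/2,(c+d-1)/2-1,z);A.append(T.T@(q-p))
A=np.array(A);print(A.round(4),"spacing",A[1]-A[0],"centre in tool",A.mean(0)-[.0537,0,0])
```

```text
[[ 0.0539 -0.0522 -0.032 ]
 [ 0.0539  0.0527 -0.032 ]] spacing [ 6.63499565e-05  1.04929336e-01 -7.39788763e-05] centre in tool [ 0.00020474  0.00022176 -0.0320029 ]
```

jog_arm --rows "-0.2 5.5 0 0 0 0 0.5; -0.2 5.5 0 0 0 0 0.5; -0.2 5.5 0 0 0 0 0.5; 0 0 0 0 0 0 0.5"

```text
time: 22.75
position: [0.4974, 0.1341, 0.1863]
tool_rot: [3.09, -0.529, -0.006]
ft_force: [1.0, 0.9, -4.5]
grip_width: 0.503
grip_force: 60.0
```

jog_arm --rows "3.65 2.95 0 0 0 0 0.5; 3.65 2.95 0 0 0 0 0.5; 3.65 2.95 0 0 0 0 0.5; 3.65 2.95 0 0 0 0 0.5; 0 0 0 0 0 0 0.5"

```text
time: 23.38
position: [0.5997, -0.0235, 0.1858]
tool_rot: [3.095, -0.527, -0.006]
ft_force: [0.4, 0.4, -5.7]
grip_width: 0.501
grip_force: 60.0
```

jog_arm --rows "0 0 0 0 0 -0.18 0.5; 0 0 0 0 0 -0.18 0.5; 0 0 0 0 0 -0.18 0.5; 0 0 0 0 0 -0.18 0.5; 0 0 0 0 0 -0.18 0.5"

```text
time: 24.0
position: [0.5983, -0.0163, 0.187]
tool_rot: [-3.01, -0.894, 0.005]
ft_force: [0.4, -0.9, -5.4]
grip_width: 0.502
grip_force: 60.0
```

jog_arm --rows "0 0 0 0 0 -0.18 0.5; 0 0 0 0 0 0 0.5; 0 0 0 0 0 0 0.5; 0 0 0 0 0 0 0.5; 0 0 0 0 0 0 0.5"

```text
time: 24.62
position: [0.5996, -0.0178, 0.1888]
tool_rot: [2.924, 1.149, -0.0]
ft_force: [0.8, -0.3, -5.2]
grip_width: 0.502
grip_force: 60.0
```

jog_arm --rows "0 0.07 1.5 0 0 0 0.5; 0 0 1.5 0 0 0 0.5; 0 0 1 0 0 0 0.5; 0 0 1 0 0 0 0.5; 0 0 1 0 0 0 0.5"

```text
time: 25.25
position: [0.6003, -0.0174, 0.1283]
tool_rot: [-2.922, -1.151, -0.001]
ft_force: [0.7, 2.5, -3.3]
grip_width: 0.504
grip_force: 60.0
```

jog_arm --rows "0 0 1 0 0 0 0.5; 0 0 1 0 0 0 0.5; 0 0 0.4 0 0 0 0.5; 0 0 0 0 0 0 0.5; 0 0 0 0 0 0 0.5"

```text
time: 25.88
position: [0.6003, -0.0174, 0.1042]
tool_rot: [-2.922, -1.151, -0.001]
ft_force: [2.6, 4.9, -8.1]
grip_width: 0.503
grip_force: 60.0
```

jog_arm --rows "0 0 0.4 0 0 0 0.5; 0 0 0.3 0 0 0 0.5; 0 0 0.2 0 0 0 0.5; 0 0 0 0 0 0 0.5; 0 0 0 0 0 0 0.5"

```text
time: 26.5
position: [0.6004, -0.0174, 0.0959]
tool_rot: [-2.922, -1.151, -0.002]
ft_force: [1.4, 5.2, -3.7]
grip_width: 0.504
grip_force: 60.0
```

jog_arm --rows "0.03 -0.04 0.6 0 0 0 0.5; 0 0 0.6 0 0 0 0.5; 0 0 0.6 0 0 0 0.5; 0 0 0.4 0 0 0 0.5; 0 0 0 0 0 0 0.5"

```text
time: 27.12
position: [0.6005, -0.0173, 0.0732]
tool_rot: [-2.923, -1.151, -0.002]
ft_force: [2.9, 5.0, -6.0]
grip_width: 0.499
grip_force: 60.0
```

jog_arm --rows "0 0 0.2 0 0 0 0.5; 0 0 0.2 0 0 0 0.5; 0 0 0.1 0 0 0 0.5; 0 0 0 0 0 0 0.5; 0 0 0 0 0 0 0.5"

```text
time: 27.75
position: [0.6007, -0.0173, 0.0698]
tool_rot: [2.923, 1.151, 0.002]
ft_force: [0.3, 4.5, 3.4]
grip_width: 0.5
grip_force: 60.0
```

jog_arm --rows "0 0 0 0 0 0 -1; 0 0 0 0 0 0 -1; 0 0 0 0 0 0 -1; 0 0 0 0 0 0 -1; 0 0 0 0 0 0 -1"

```text
time: 28.38
position: [0.6, -0.0181, 0.0687]
tool_rot: [2.923, 1.15, -0.0]
ft_force: [-0.3, -1.0, -0.3]
grip_width: 0.962
grip_force: 0.0
```

jog_arm --rows "0 0 -1.5 0 0 0 -1; 0 0 -4 0 0 0 -1; 0 0 -5 0 0 0 -1; 0 0 -5 0 0 0 -1; 0 0 0 0 0 0 -1"

```text
time: 29.0
position: [0.6031, -0.0172, 0.2301]
tool_rot: [2.919, 1.149, 0.014]
ft_force: [-0.1, 1.1, -0.2]
grip_width: 1.0
grip_force: 0.0
```

jog_arm --rows "0 0 0 0 0 0.15 -1; 0 0 0 0 0 0.15 -1; 0 0 0 0 0 0.15 -1; 0 0 0 0 0 0.15 -1; 0 0 0 0 0 0.15 -1"

```text
time: 29.62
position: [0.5996, -0.0178, 0.2235]
tool_rot: [3.142, -0.008, -0.001]
ft_force: [-0.2, -0.3, 0.1]
grip_width: 0.996
grip_force: 0.0
```

jog_arm --rows "0 0 0 0 0 0 -1; 0 0 0 0 0 0 -1"

```text
time: 29.88
position: [0.5999, -0.0178, 0.2237]
tool_rot: [3.142, 0.004, -0.001]
ft_force: [0.3, -0.2, -1.3]
grip_width: 1.001
grip_force: 0.0
```

Run:
```python
from h import *
w=get("wrist");np.save("w8.npy",w,allow_pickle=True);s=get("scene")
print(ctrl.get_state()["position"])
cv2.imwrite("pics/w8.png",np.hstack([cv2.resize(w["img"][60:260,130:390],(480,370),interpolation=2),cv2.resize(s["img"][165:275,215:315],(320,370),interpolation=2)]))
for d,n in((get("top"),"t"),(s,"s")):
    u,v=proj(d,[.448,.139,.02]).astype(int);m=(d["img"][v-15:v+16,u-15:u+16].max(2)<50);q=np.argwhere(m);print(n,len(q),(q.mean(0)[::-1]+[u-15,v-15]).round(1),proj(d,[.448,.139,.02]).round(1))
```

```text
[ 0.59994046 -0.01780814  0.22372604]
t 122 [218.9 217.9] [218.9 217.6]
s 230 [249.2 181. ] [249. 181.]
```

View pics/w8.png

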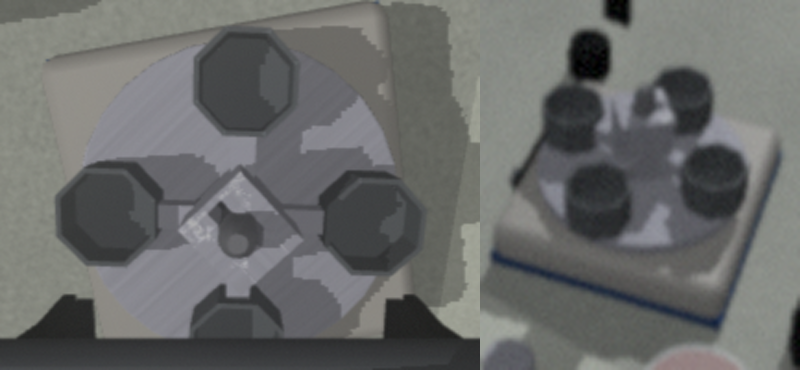

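Rotor flat on the plate, hub at (240,225), keyway toward up-left over the key: home. The knob is still where I stood it. Fetching the knob.

jog_arm --rows "-3.8 -3.9 0 0 0 0 -1; -3.8 -3.9 0 0 0 0 -1; -3.8 -3.9 0 0 0 0 -1; -3.8 -3.9 0 0 0 0 -1; 0 0 0 0 0 0 -1"

```text
time: 30.65
position: [0.4457, 0.142, 0.2245]
tool_rot: [3.14, 0.013, 0.002]
ft_force: [0.9, -0.6, 0.2]
grip_width: 1.001
grip_force: 0.0
```

jog_arm --rows "0 0 5 0 0 0 -1; 0 0 5 0 0 0 -1; 0 0 5 0 0 0 -1; 0 0 4 0 0 0 -1; 0 0 2.5 0 0 0 -1"

```text
time: 31.28
position: [0.4473, 0.1371, 0.0066]
tool_rot: [3.141, -0.0, -0.004]
ft_force: [-0.6, -0.2, 0.8]
grip_width: 0.999
grip_force: 0.0
```

jog_arm --rows "0 0 1 0 0 0 -1; 0 0 1 0 0 0 -1; 0 0 0.7 0 0 0 -1; 0 0 0 0 0 0 -1; 0 0 0 0 0 0 -1"

```text
time: 31.9
position: [0.4486, 0.1382, -0.0177]
tool_rot: [3.142, -0.0, 0.002]
ft_force: [-0.4, -0.3, 0.8]
grip_width: 1.0
grip_force: 0.0
```

jog_arm --rows "0 0 0 0 0 0 0.5; 0 0 0 0 0 0 0.5; 0 0 0 0 0 0 0.5; 0 0 0 0 0 0 0.5; 0 0 0 0 0 0 0.5" --force 40

```text
time: 32.52
position: [0.4481, 0.1382, -0.0182]
tool_rot: [3.142, -0.0, 0.0]
ft_force: [0.7, -0.7, 0.9]
grip_width: 0.529
grip_force: 40.0
```

jog_arm --rows "0 0 0 0 0 0 0.5; 0 0 0 0 0 0 0.5; 0 0 0 0 0 0 0.5; 0 0 0 0 0 0 0.5; 0 0 0 0 0 0 0.5"

```text
time: 33.15
position: [0.4481, 0.1382, -0.0182]
tool_rot: [3.142, -0.0, 0.0]
ft_force: [-0.1, 0.3, 0.3]
grip_width: 0.529
grip_force: 40.0
```

jog_arm --rows "0 0 -2 0 0 0 0.5; 0 0 -5 0 0 0 0.5; 0 0 -5 0 0 0 0.5; 0 0 -5 0 0 0 0.5; 0 0 -3 0 0 0 0.5"

```text
time: 33.78
position: [0.4488, 0.1383, 0.1843]
tool_rot: [3.141, -0.0, 0.005]
ft_force: [-0.4, -0.2, -0.9]
grip_width: 0.538
grip_force: 40.0
```

jog_arm --rows "3.8 3.9 0 0 0 0 0.5; 3.8 3.9 0 0 0 0 0.5; 3.8 3.9 0 0 0 0 0.5; 3.8 3.9 0 0 0 0 0.5; 0 0 0 0 0 0 0.5"

```text
time: 34.4
position: [0.6014, -0.0234, 0.1799]
tool_rot: [3.141, -0.012, -0.003]
ft_force: [0.1, 0.3, -0.7]
grip_width: 0.532
grip_force: 40.0
```

jog_arm --rows "0 0 0 0 0 0 0.5; 0 0 0 0 0 0 0.5; 0 0 0 0 0 0 0.5"

```text
time: 34.78
position: [0.5996, -0.0167, 0.1823]
tool_rot: [3.141, 0.003, 0.001]
ft_force: [0.4, 0.8, -0.7]
grip_width: 0.53
grip_force: 40.0
```

Run:
```python
from h import *
def blob(d,p,r,th):
    x0,y0=np.round(p).astype(int)-r
    m=(d["img"][y0:y0+2*r,x0:x0+2*r].max(2)<th).astype(np.uint8);n,l,st,c=cv2.connectedComponentsWithStats(m);i=1+np.argmax(st[1:,4]);print(st[i],p.round(1),(c[i]+[x0,y0]).round(1))
st=ctrl.get_state();p=st["position"];print(p)
k=p+[0,0,.038]
w=get("wrist");cv2.imwrite("pics/w9.png",w["img"][100:300,150:370]);print(proj(w,p+[0,0,.058]))
# rotor yaw from w8 cups (rim z=.102)
w=np.load("w8.npy",allow_pickle=True).item()
G=lambda x,y:onz(w,130+x*260/480,60+y*200/370,.102)[:2]
a,b,c=G(246,80),G(107,217),G(374,223);m=(b+c)/2;print("cups",a,b,c,m,np.degrees(np.arctan2(*(a-m)[::-1]))-45+90-45,np.degrees(np.arctan2(*(b-c)[::-1])))
```

```text
[ 0.5996377  -0.01672872  0.1822778 ]
[257.1782207  256.93340378]
cups [ 0.67549818 -0.02256032] [0.60175546 0.05472282] [ 0.59873911 -0.09480731] [ 0.60024729 -0.02004224] -1.916535272180596 88.84437396438317
```

View pics/w9.png

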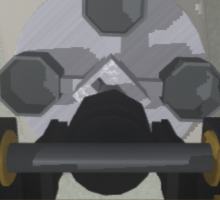

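jog_arm --rows "0.05 0.12 1.5 0 0 0 0.5; 0 0 1.5 0 0 0 0.5; 0 0 1 0 0 0 0.5; 0 0 0.8 0 0 0 0.5; 0 0 0 0 0 0 0.5"

```text
time: 35.45
position: [0.6, -0.0191, 0.1329]
tool_rot: [-3.141, 0.0, 0.002]
ft_force: [-0.1, -0.0, -0.3]
grip_width: 0.536
grip_force: 40.0
```

jog_arm --rows "0 0 0.6 0 0 0 0.5; 0 0 0.6 0 0 0 0.5; 0 0 0.5 0 0 0 0.5; 0 0 0 0 0 0 0.5; 0 0 0 0 0 0 0.5"

```text
time: 36.08
position: [0.6002, -0.0186, 0.1166]
tool_rot: [-3.141, -0.0, 0.001]
ft_force: [-1.0, 1.9, -1.6]
grip_width: 0.529
grip_force: 40.0
```

jog_arm --rows "0 0 0.3 0 0 0 0.5; 0 0 0.15 0 0 0 0.5; 0 0 0 0 0 0 0.5; 0 0 0 0 0 0 0.5"

```text
time: 36.58
position: [0.6007, -0.0185, 0.1129]
tool_rot: [-3.141, -0.0, -0.001]
ft_force: [-2.1, 3.0, 4.3]
grip_width: 0.534
grip_force: 40.0
```

jog_arm --rows "0 0 0 0 0 0 -1; 0 0 0 0 0 0 -1; 0 0 0 0 0 0 -1; 0 0 0 0 0 0 -1; 0 0 0 0 0 0 -1"

```text
time: 37.2
position: [0.6005, -0.0194, 0.1122]
tool_rot: [3.141, -0.001, -0.0]
ft_force: [0.0, 0.7, 0.4]
grip_width: 0.97
grip_force: 0.0
```

jog_arm --rows "0 0 -2 0 0 0 -1; 0 0 -4 0 0 0 -1; 0 0 -5 0 0 0 -1; 0 0 -5 0 0 0 -1; 0 0 -3 0 0 0 -1"

```text
time: 37.83
position: [0.6015, -0.0187, 0.3073]
tool_rot: [3.141, 0.0, 0.009]
ft_force: [0.9, -0.2, 0.7]
grip_width: 0.997
grip_force: 0.0
```

jog_arm --rows "-3.7 4.5 0 0 0 0 -1; -3.7 4.5 0 0 0 0 -1; -3.7 4.5 0 0 0 0 -1; -3.7 4.5 0 0 0 0 -1; -3.7 4.5 0 0 0 0 -1"

```text
time: 38.45
position: [0.4144, -0.2452, 0.3043]
tool_rot: [3.14, 0.001, 0.004]
ft_force: [0.2, 0.0, -0.3]
grip_width: 0.999
grip_force: 0.0
```

jog_arm --rows "-3.7 4.5 0 0 0 0 -1; 0 0 0 0 0 0 -1; 0 0 0 0 0 0 -1"

```text
time: 38.83
position: [0.3792, -0.2884, 0.3036]
tool_rot: [3.141, 0.001, 0.003]
ft_force: [1.0, 1.0, -0.6]
grip_width: 0.999
grip_force: 0.0
```

Run:
```python
from h import *
w=get("wrist");np.save("w10.npy",w,allow_pickle=True);s=get("scene");t=get("top")
np.save("t10.npy",t,allow_pickle=True);np.save("s10.npy",s,allow_pickle=True)
st=ctrl.get_state();print(st["position"])
cv2.imwrite("pics/w10.png",np.hstack([cv2.resize(w["img"],(480,360),interpolation=2),cv2.resize(s["img"][165:275,215:311],(314,360),interpolation=2)]))
for n,p in dict(A=(.505,-.244),B=(.552,-.352),C=(.452,-.346),D=(.408,-.237),W=(.608,-.256)).items(): print(n,proj(w,[*p,.08]).round(0))
```

```text
[ 0.37970728 -0.28763882  0.30285736]
A [223.  64.]
B [311.  23.]
C [303. 108.]
D [220. 143.]
W [231. -30.]
```

View pics/w10.png

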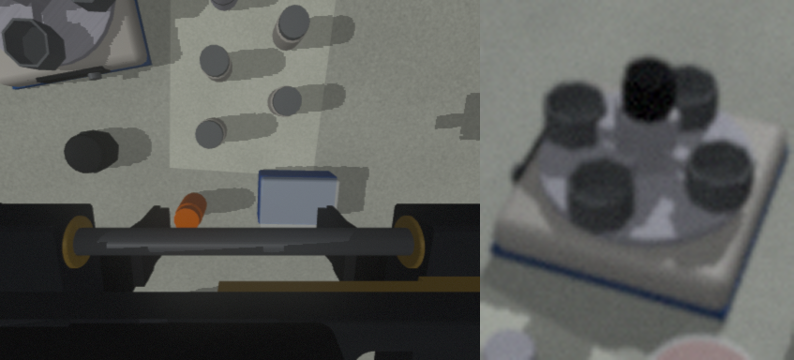

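Knob seated on the hub. Jar caps in the wrist picture (left half) at (211,133), (215,61), (287,100) and (294,22). The orange decoy and the tip box lie near the robot. Refining the cap centres.

Run:
```python
from h import *
w=np.load("w10.npy",allow_pickle=True).item();t=np.load("t10.npy",allow_pickle=True).item()
def circ(d,p,r,half):
    x0,y0=[max(0,int(round(v))-half) for v in p]; g=cv2.cvtColor(d["img"][y0:y0+2*half,x0:x0+2*half],6)
    g=cv2.resize(g,None,fx=4,fy=4,interpolation=cv2.INTER_CUBIC)
    c=cv2.HoughCircles(g,cv2.HOUGH_GRADIENT,1.5,200,param1=80,param2=12,minRadius=int(r*4*.85),maxRadius=int(r*4*1.15))
    c=c[0,0]; return np.array([x0+(c[0]+.5)/4-.5,y0+(c[1]+.5)/4-.5]),c[2]/4
for n,q,p in (("A",(229,65),(.505,-.244)),("B",(313.6,24),(.552,-.352)),("C",(306,107),(.452,-.346)),("D",(225,142),(.408,-.237))):
    depth=(w["R"].T@(np.array([*p,.08])-w["o"]))[2]
    a,r=circ(w,q,w["f"]*.02/depth,24)
    d2=(t["R"].T@(np.array([*p,.08])-t["o"]))[2]
    b,r2=circ(t,proj(t,[*p,.08]),t["f"]*.02/d2,11)
    P,e=tri(w,a,t,b);print(n,a.round(1),r,b.round(1),"z=.08:",onz(w,*a,.08).round(4),"top",onz(t,*b,.08).round(4),"tri",P.round(3),round(e,4))
```

```text
A [229.6  64.1] 17.4375 [328.8 201.1] z=.08: [ 0.5055 -0.2524  0.08  ] top [ 0.5036 -0.2471  0.08  ] tri [ 0.506 -0.251  0.064] 0.0032
B [314.2  20.1] 15.4375 [358.7 187.4] z=.08: [ 0.5555 -0.3562  0.08  ] top [ 0.5509 -0.3516  0.08  ] tri [ 0.552 -0.353  0.084] 0.0062
C [305.1 107.9] 15.0625 [357.7 215.7] z=.08: [ 0.4526 -0.3489  0.08  ] top [ 0.453  -0.3453  0.08  ] tri [ 0.453 -0.353  0.053] 0.0007
D [223.7 142.6] 15.7875 [326.4 229.8] z=.08: [ 0.4081 -0.2424  0.08  ] top [ 0.4047 -0.2368  0.08  ] tri [ 0.405 -0.24   0.06 ] 0.0019
```

jog_arm --rows "4.2 -1.25 0 0 0 0 -1; 4.2 -1.25 3 0 0 0 -1; 4.2 -1.25 4 0 0 0 -1; 0 0 3.3 0 0 0 -1; 0 0 0 0 0 0 -1"

```text
time: 39.6
position: [0.5035, -0.2493, 0.1965]
tool_rot: [-3.138, -0.004, 0.008]
ft_force: [0.3, -0.2, 0.2]
grip_width: 1.0
grip_force: 0.0
```

jog_arm --rows "0 0 0 0 0 0 -1; 0 0 0 0 0 0 -1"

```text
time: 39.85
position: [0.5053, -0.2523, 0.2016]
tool_rot: [3.14, -0.001, 0.005]
ft_force: [0.5, -0.1, -0.1]
grip_width: 0.996
grip_force: 0.0
```

```bash
cat > jar.py <<'E'
from h import *
def cap(xy,save):
    w=get("wrist");np.save(save,w,allow_pickle=True);st=ctrl.get_state();p=st["position"];T=R.from_rotvec(st["tool_rot"]).as_matrix()
    u=proj(w,[*xy,.08]);dep=(w["R"].T@(np.array([*xy,.08])-w["o"]))[2];r=w["f"]*.02/dep
    x0,y0=[max(0,int(v-1.9*r)) for v in u];x1,y1=int(u[0]+1.9*r),int(u[1]+1.9*r)
    g=cv2.resize(cv2.cvtColor(w["img"][y0:y1,x0:x1],6),None,fx=4,fy=4,interpolation=cv2.INTER_CUBIC)
    C=cv2.HoughCircles(g,cv2.HOUGH_GRADIENT,1.5,12,param1=70,param2=10,minRadius=int(r*3.5),maxRadius=int(r*4.5))[0]
    o=cv2.cvtColor(g,8)
    for i,c in enumerate(C[:3]):
        a=[x0+(c[0]+.5)/4-.5,y0+(c[1]+.5)/4-.5];q=onz(w,*a,.08)
        print(np.round(a,1),c[2]/4,"exp",r.round(1),q.round(4),"tool shift cm",((T.T@(q-p))[:2]*100).round(2))
        cv2.circle(o,(int(c[0]),int(c[1])),int(c[2]),[(0,255,0),(0,0,255),(255,0,0)][i],1)
    print(p.round(4));return o
E
python3 - <<'E'
from jar import *
o=cap((.5055,-.250),"wA.npy");cv2.imwrite("pics/cA.png",o)
E
```

```text
[255.9 178.6] 18.775 exp 19.3 [ 0.5065 -0.2502  0.08  ] tool shift cm [ 0.1  -0.23]
[259.7 170.3] 21.5125 exp 19.3 [ 0.5152 -0.254   0.08  ] tool shift cm [0.97 0.16]
[257.1 168.1] 17.9875 exp 19.3 [ 0.5175 -0.2513  0.08  ] tool shift cm [ 1.2  -0.11]
[ 0.5052 -0.2522  0.2013]
```

View pics/cA.png

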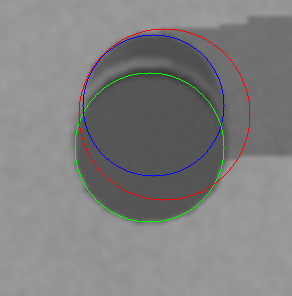

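The green circle sits on the cap: jar A is 0.1 / −0.2 cm away in the tool frame. (That was the 15th picture viewed, one over the limit of 14. I'll work from numbers alone from here.)

jog_arm --rows "0.1 -0.2 4 0 0 0 -1; 0 0 4 0 0 0 -1; 0 0 4 0 0 0 -1; 0 0 4 0 0 0 -1; 0 0 2.9 0 0 0 -1"

```text
time: 40.52
position: [0.5053, -0.2501, 0.0098]
tool_rot: [3.141, -0.001, 0.0]
ft_force: [0.2, 0.2, 0.3]
grip_width: 1.002
grip_force: 0.0
```

jog_arm --rows "0 0 0 0 0 0 0.3; 0 0 0 0 0 0 0.5; 0 0 0 0 0 0 0.5; 0 0 0 0 0 0 0.5; 0 0 0 0 0 0 0.5" --force 25

```text
time: 41.15
position: [0.5058, -0.2498, 0.011]
tool_rot: [3.141, -0.0, 0.001]
ft_force: [-0.4, 0.4, 0.1]
grip_width: 0.512
grip_force: 0.0
```

jog_arm --rows "0 0 0 0 0 0 0.5; 0 0 0 0 0 0 0.5; 0 0 0 0 0 0 0.5"

```text
time: 41.52
position: [0.5058, -0.2497, 0.0108]
tool_rot: [3.141, -0.0, 0.001]
ft_force: [-0.3, 0.6, 4.8]
grip_width: 0.496
grip_force: 25.0
```

jog_arm --rows "0 0 -2 0 0 0 0.5; 0 0 -4 0 0 0 0.5; 0 0 -5 0 0 0 0.5; 0 0 -5 0 0 0 0.5; 0 0 -4 0 0 0 0.5"

```text
time: 42.15
position: [0.5054, -0.2496, 0.2118]
tool_rot: [3.141, -0.0, 0.0]
ft_force: [-0.0, -0.5, -0.4]
grip_width: 0.499
grip_force: 25.0
```

jog_arm --rows "3.4 -4.6 0 0 0 0 0.5; 3.4 -4.6 0 0 0 0 0.5; 3.4 -4.6 0 0 0 0 0.5; 3.4 -4.6 0 0 0 0 0.5; 3.4 -4.6 0 0 0 0 0.5"

```text
time: 42.78
position: [0.676, -0.0185, 0.2092]
tool_rot: [3.141, -0.001, -0.002]
ft_force: [0.2, -0.1, -0.9]
grip_width: 0.498
grip_force: 25.0
```

jog_arm --rows "0 0 0 0 0 0 0.5; 0 0 0 0 0 0 0.5; 0 0 0 0 0 0 0.5; 0 0 0 0 0 0 0.5; 0 0 0 0 0 0 0.5"

```text
time: 43.4
position: [0.6754, -0.0207, 0.2107]
tool_rot: [3.141, -0.003, 0.001]
ft_force: [-0.2, -1.5, -1.0]
grip_width: 0.495
grip_force: 25.0
```

```bash
cat > cup.py <<'E'
from h import *
# cup centre from dark blob of its rim at z=.102 in the top view, and TCP
def cups():
    t=get("top");s=get("scene")
    return t,s
E
python3 - <<'E'
from h import *
st=ctrl.get_state();p=st["position"];w=get("wrist");np.save("wP.npy",w,allow_pickle=True)
T=R.from_rotvec(st["tool_rot"]).as_matrix();print(p,st["ft_force"])
# jar cap front edge & cup rim in wrist view: row profile through the tool axis column
g=cv2.cvtColor(w["img"],6)
u=proj(w,p+[0,0,.07]);print("cap centre px",u,"cup px",proj(w,[.6765,-.0205,.102]))
v=[proj(w,[.6765+dx,-.0205,.102]) for dx in(.025,.028)];print(v)
c=int(v[0][0]);print(list(enumerate(g[int(v[1][1])-14:int(v[1][1])+40,c].tolist(),int(v[1][1])-14)))
E
```

```text
[ 0.67536204 -0.02066199  0.21065544] [-0.16154819 -1.46507283 -0.99688754]
cap centre px [257.12111911 269.23603752] cup px [257.9548493 180.9618137]
[array([257.89566019, 155.82355208]), array([257.8883956 , 152.73820199])]
[(138, 85), (139, 92), (140, 101), (141, 111), (142, 118), (143, 129), (144, 133), (145, 138), (146, 141), (147, 145), (148, 149), (149, 150), (150, 131), (151, 79), (152, 65), (153, 65), (154, 70), (155, 95), (156, 99), (157, 96), (158, 82), (159, 78), (160, 79), (161, 78), (162, 78), (163, 78), (164, 78), (165, 78), (166, 78), (167, 78), (168, 76), (169, 78), (170, 78), (171, 77), (172, 76), (173, 77), (174, 77), (175, 76), (176, 76), (177, 77), (178, 76), (179, 76), (180, 77), (181, 77), (182, 77), (183, 84), (184, 87), (185, 88), (186, 87), (187, 88), (188, 88), (189, 89), (190, 90), (191, 90)]
```

jog_arm --rows "-0.05 0 2.5 0 0 0 0.5; 0 0 3 0 0 0 0.5; 0 0 3 0 0 0 0.5; 0 0 0 0 0 0 0.5; 0 0 0 0 0 0 0.5"

```text
time: 44.08
position: [0.6758, -0.0196, 0.1267]
tool_rot: [3.142, -0.001, 0.003]
ft_force: [0.7, -0.0, -1.1]
grip_width: 0.494
grip_force: 25.0
```

jog_arm --rows "0 0 0.8 0 0 0 0.5; 0 0 0.8 0 0 0 0.5; 0 0 0.4 0 0 0 0.5; 0 0 0 0 0 0 0.5; 0 0 0 0 0 0 0.5"

```text
time: 44.7
position: [0.6752, -0.0196, 0.1055]
tool_rot: [3.142, -0.0, 0.0]
ft_force: [0.1, 0.5, -0.9]
grip_width: 0.496
grip_force: 25.0
```

jog_arm --rows "0 0 0.8 0 0 0 0.5; 0 0 0.8 0 0 0 0.5; 0 0 0.5 0 0 0 0.5; 0 0 0.2 0 0 0 0.5; 0 0 0 0 0 0 0.5"

```text
time: 45.32
position: [0.6751, -0.0196, 0.0824]
tool_rot: [3.142, -0.0, 0.0]
ft_force: [0.7, 0.8, -1.7]
grip_width: 0.496
grip_force: 25.0
```

jog_arm --rows "0 0 0 0 0 0 -0.5; 0 0 0 0 0 0 -1; 0 0 0 0 0 0 -1; 0 0 0 0 0 0 -1; 0 0 0 0 0 0 -1"

```text
time: 45.95
position: [0.6751, -0.0196, 0.0824]
tool_rot: [3.141, -0.0, 0.0]
ft_force: [-0.6, -0.2, 0.5]
grip_width: 0.954
grip_force: 0.0
```

jog_arm --rows "0 0 -2 0 0 0 -1; 0 0 -4 0 0 0 -1; 0 0 -5 0 0 0 -1; 0 0 -1 0 0 0 -1; 0 0 0 0 0 0 -1"

```text
time: 46.58
position: [0.6756, -0.0195, 0.204]
tool_rot: [3.141, -0.0, 0.004]
ft_force: [-0.1, 0.7, -0.1]
grip_width: 1.001
grip_force: 0.0
```

jog_arm --rows "-2.05 5.6 0 0 0 0 -1; -2.05 5.6 0 0 0 0 -1; -2.05 5.6 0 0 0 0 -1; -2.05 5.6 0 0 0 0 -1; -2.05 5.6 0 0 0 0 -1"

```text
time: 47.2
position: [0.5705, -0.301, 0.2005]
tool_rot: [-3.14, 0.0, 0.004]
ft_force: [0.3, -0.1, -0.6]
grip_width: 1.0
grip_force: 0.0
```

jog_arm --rows "-2.05 5.6 0 0 0 0 -1; 0 0 0 0 0 0 -1; 0 0 0 0 0 0 -1; 0 0 0 0 0 0 -1; 0 0 0 0 0 0 -1"

```text
time: 47.82
position: [0.5528, -0.3538, 0.2023]
tool_rot: [-3.141, -0.004, 0.0]
ft_force: [-0.1, 0.6, 0.5]
grip_width: 1.002
grip_force: 0.0
```

Run:
```python
from jar import *
cap((.553,-.354),"wB.npy")
```

```text
[260.6 178.6] 18.7 exp 19.3 [ 0.5535 -0.3562  0.08  ] tool shift cm [0.08 0.21]
[260.6 166.9] 17.4625 exp 19.3 [ 0.5656 -0.3562  0.08  ] tool shift cm [1.3 0.2]
[260.6 175.6] 20.875 exp 19.3 [ 0.5566 -0.3562  0.08  ] tool shift cm [0.4  0.21]
[ 0.5527 -0.3541  0.2024]
```

jog_arm --rows "0.1 0.2 4 0 0 0 -1; 0 0 4 0 0 0 -1; 0 0 4 0 0 0 -1; 0 0 4 0 0 0 -1; 0 0 3.1 0 0 0 -1"

```text
time: 48.5
position: [0.5526, -0.3566, 0.0096]
tool_rot: [-3.141, -0.001, 0.002]
ft_force: [0.3, -0.1, 0.1]
grip_width: 1.001
grip_force: 0.0
```

jog_arm --rows "0 0 0 0 0 0 0.3; 0 0 0 0 0 0 0.5; 0 0 0 0 0 0 0.5; 0 0 0 0 0 0 0.5; 0 0 0 0 0 0 0.5"

```text
time: 49.12
position: [0.5534, -0.3576, 0.0121]
tool_rot: [3.141, -0.0, 0.001]
ft_force: [0.1, 0.2, 0.4]
grip_width: 0.516
grip_force: 0.4
```

jog_arm --rows "0 0 0 0 0 0 0.5; 0 0 0 0 0 0 0.5; 0 0 0 0 0 0 0.5; 0 0 0 0 0 0 0.5"

```text
time: 49.62
position: [0.5534, -0.3575, 0.012]
tool_rot: [3.141, -0.0, 0.001]
ft_force: [0.2, 1.3, 4.8]
grip_width: 0.498
grip_force: 25.0
```

jog_arm --rows "0 0 -2 0 0 0 0.5; 0 0 -4 0 0 0 0.5; 0 0 -5 0 0 0 0.5; 0 0 -5 0 0 0 0.5; 0 0 -4 0 0 0 0.5"

```text
time: 50.25
position: [0.5531, -0.358, 0.2145]
tool_rot: [3.14, -0.001, 0.003]
ft_force: [0.3, -0.3, -2.3]
grip_width: 0.494
grip_force: 25.0
```

jog_arm --rows "-0.5 -5.7 0 0 0 0 0.5; -0.5 -5.7 0 0 0 0 0.5; -0.5 -5.7 0 0 0 0 0.5; -0.5 -5.7 0 0 0 0 0.5; -0.5 -5.7 0 0 0 0 0.5"

```text
time: 50.88
position: [0.5275, -0.071, 0.212]
tool_rot: [3.141, -0.001, 0.001]
ft_force: [0.7, 0.7, -1.3]
grip_width: 0.495
grip_force: 25.0
```

jog_arm --rows "-0.5 -5.7 0 0 0 0 0.5; 0 0 0 0 0 0 0.5; 0 0 0 0 0 0 0.5; 0 0 0 0 0 0 0.5; 0 0 0 0 0 0 0.5"

```text
time: 51.5
position: [0.523, -0.017, 0.2112]
tool_rot: [3.142, -0.004, -0.001]
ft_force: [0.7, 0.3, -0.8]
grip_width: 0.498
grip_force: 25.0
```

jog_arm --rows "0.1 -0.15 2.5 0 0 0 0.5; 0 0 3 0 0 0 0.5; 0 0 3 0 0 0 0.5; 0 0 0 0 0 0 0.5; 0 0 0 0 0 0 0.5"

```text
time: 52.12
position: [0.5248, -0.0144, 0.1274]
tool_rot: [-3.142, 0.001, -0.002]
ft_force: [0.4, 0.2, -1.4]
grip_width: 0.493
grip_force: 25.0
```

jog_arm --rows "0 0 0.8 0 0 0 0.5; 0 0 0.8 0 0 0 0.5; 0 0 0.4 0 0 0 0.5; 0 0 0 0 0 0 0.5; 0 0 0 0 0 0 0.5"

```text
time: 52.75
position: [0.5242, -0.014, 0.1065]
tool_rot: [3.142, -0.0, 0.0]
ft_force: [0.4, -0.3, -1.0]
grip_width: 0.494
grip_force: 25.0
```

jog_arm --rows "0 0 0.8 0 0 0 0.5; 0 0 0.8 0 0 0 0.5; 0 0 0.5 0 0 0 0.5; 0 0 0.2 0 0 0 0.5; 0 0 0 0 0 0 0.5"

```text
time: 53.38
position: [0.5242, -0.014, 0.0833]
tool_rot: [3.142, -0.0, 0.0]
ft_force: [-0.3, -0.2, -1.1]
grip_width: 0.493
grip_force: 25.0
```

jog_arm --rows "0 0 0 0 0 0 -0.5; 0 0 0 0 0 0 -1; 0 0 0 0 0 0 -1; 0 0 0 0 0 0 -1; 0 0 0 0 0 0 -1"

```text
time: 54.0
position: [0.5241, -0.0141, 0.0834]
tool_rot: [3.142, -0.0, 0.0]
ft_force: [-0.3, 0.0, -0.3]
grip_width: 0.957
grip_force: 0.0
```

jog_arm --rows "0 0 -2 0 0 0 -1; 0 0 -4 0 0 0 -1; 0 0 -5 0 0 0 -1; 0 0 -1 0 0 0 -1; 0 0 0 0 0 -0.175 -1"

```text
time: 54.62
position: [0.5246, -0.0141, 0.2042]
tool_rot: [3.128, 0.281, 0.003]
ft_force: [-1.3, 0.8, 0.5]
grip_width: 1.0
grip_force: 0.0
```

jog_arm --rows "0 0 0 0 0 -0.175 -1; 0 0 0 0 0 -0.175 -1; 0 0 0 0 0 -0.175 -1; 0 0 0 0 0 -0.175 -1; 0 0 0 0 0 -0.175 -1"

```text
time: 55.25
position: [0.5235, -0.0141, 0.2024]
tool_rot: [-2.713, -1.582, 0.002]
ft_force: [0.7, 0.2, -1.2]
grip_width: 0.999
grip_force: 0.0
```

jog_arm --rows "0 0 0 0 0 -0.175 -1; 0 0 0 0 0 -0.175 -1; 0 0 0 0 0 -0.171 -1; -4.5 -2.3 0 0 0 0 -1; -4.5 -2.3 0 0 0 0 -1"

```text
time: 55.88
position: [0.477, -0.1046, 0.2024]
tool_rot: [-2.219, -2.223, 0.001]
ft_force: [0.4, -0.5, -0.4]
grip_width: 0.999
grip_force: 0.0
```

jog_arm --rows "-4.5 -2.3 0 0 0 0 -1; -4.5 -2.3 0 0 0 0 -1; -4.5 -2.3 0 0 0 0 -1; 0 0 0 0 0 0 -1; 0 0 0 0 0 0 -1"

```text
time: 56.5
position: [0.4091, -0.2383, 0.2028]
tool_rot: [-2.22, -2.221, -0.001]
ft_force: [0.5, -0.4, 0.1]
grip_width: 0.998
grip_force: 0.0
```

jog_arm --rows "0 0 0 0 0 0 -1; 0 0 0 0 0 0 -1"

```text
time: 56.75
position: [0.4096, -0.238, 0.2033]
tool_rot: [-2.219, -2.224, 0.0]
ft_force: [-0.7, 0.4, 0.0]
grip_width: 1.002
grip_force: 0.0
```

Run:
```python
from jar import *
cap((.408,-.240),"wD.npy")
```

```text
[237.3 188.8] 17.05 exp 19.2 [ 0.3859 -0.2489  0.08  ] tool shift cm [-1.06 -2.37]
[233.6 202.7] 18.4 exp 19.2 [ 0.3817 -0.264   0.08  ] tool shift cm [-2.57 -2.79]
[236.6 192.2] 20.2 exp 19.2 [ 0.385  -0.2525  0.08  ] tool shift cm [-1.43 -2.45]
[ 0.4096 -0.2382  0.2033]
```

jog_arm --rows "-2.5 -2.7 0 0 0 0 -0.6; 0 0 0 0 0 0 -0.6; 0 0 0 0 0 0 -0.6; 0 0 0 0 0 0 -0.6; 0 0 0 0 0 0 -0.6"

```text
time: 57.42
position: [0.3825, -0.2635, 0.2034]
tool_rot: [2.22, 2.223, 0.0]
ft_force: [0.2, -0.8, 0.3]
grip_width: 0.802
grip_force: 0.0
```

Run:
```python
from jar import *
cap((.382,-.264),"wD.npy")
t=get("top");s=get("scene")
g=lambda q:(t["img"][int(q[1])-1:int(q[1])+2,int(q[0])-1:int(q[0])+2].mean((0,1))).round()
# blue tip box in top, orange
hsv=cv2.cvtColor(t["img"],40)
for n,lo,hi in(("blue",(100,90,40),(125,255,255)),("orange",(5,150,80),(20,255,255))):
    m=cv2.inRange(hsv,lo,hi);m[:200]=0;k,l,S,c=cv2.connectedComponentsWithStats(m)
    for i in range(1,k):
        if S[i,4]>25:print(n,S[i],onz(t,S[i,0],S[i,1],.04)[:2].round(3),onz(t,S[i,0]+S[i,2],S[i,1]+S[i,3],.04)[:2].round(3))
for n,p in dict(Dold=(.408,-.24),Dnew=(.382,-.264)).items():
    u=proj(s,[*p,.07]);x,y=u.astype(int);print(n,u.round(0),cv2.cvtColor(s["img"],6)[y-9:y+10:2,x-12:x+13:2].tolist())
```

```text
[258.6 179.7] 18.7375 exp 19.2 [ 0.3811 -0.2646  0.08  ] tool shift cm [-0.1  -0.14]
[258.6 169.2] 17.0125 exp 19.2 [ 0.3811 -0.2535  0.08  ] tool shift cm [ 1.01 -0.14]
[256.3 181.9] 21.2875 exp 19.2 [ 0.3787 -0.267   0.08  ] tool shift cm [-0.34 -0.37]
[ 0.3824 -0.2636  0.2033]
blue [  0 321  18  41 596] [0.088 0.9  ] [-0.05   0.828]
orange [308 260  14  14 145] [ 0.299 -0.178] [ 0.25  -0.226]
Dold [167. 236.] [[134, 134, 135, 131, 129, 130, 133, 135, 131, 128, 129, 131, 128], [127, 132, 134, 130, 130, 130, 130, 139, 149, 140, 132, 132, 127], [124, 128, 131, 130, 132, 134, 143, 155, 158, 159, 150, 144, 132], [83, 92, 120, 130, 135, 145, 153, 155, 154, 157, 155, 155, 149], [74, 75, 95, 135, 145, 156, 159, 154, 157, 157, 157, 158, 156], [75, 74, 75, 133, 153, 152, 156, 155, 155, 154, 158, 155, 157], [71, 70, 56, 124, 158, 155, 155, 154, 156, 154, 155, 156, 155], [62, 49, 49, 109, 150, 155, 156, 156, 156, 156, 154, 157, 152], [41, 44, 73, 96, 145, 156, 156, 154, 156, 153, 152, 154, 153], [61, 75, 87, 78, 129, 155, 154, 155, 154, 154, 155, 150, 151]]
Dnew [154. 238.] [[54, 49, 51, 47, 45, 94, 129, 132, 131, 133, 132, 128, 131], [54, 55, 50, 53, 70, 118, 122, 125, 131, 134, 133, 134, 137], [70, 67, 71, 75, 82, 82, 78, 87, 107, 128, 130, 139, 150], [89, 90, 87, 76, 72, 73, 73, 77, 76, 118, 139, 151, 158], [91, 94, 78, 74, 72, 71, 76, 70, 73, 98, 151, 155, 157], [93, 101, 81, 74, 73, 72, 75, 71, 60, 73, 148, 156, 156], [98, 125, 89, 66, 71, 71, 69, 57, 43, 75, 136, 152, 158], [120, 130, 99, 51, 49, 50, 45, 41, 53, 88, 112, 152, 156], [131, 131, 116, 81, 62, 57, 58, 70, 85, 83, 93, 148, 154], [132, 130, 123, 90, 85, 90, 90, 85, 79, 69, 80, 144, 152]]
```

Jar D was knocked aside to (0.381,−0.265), and a second view confirms it. Gripping it there.

jog_arm --rows "-0.1 -0.15 4 0 0 0 -0.6; 0 0 4 0 0 0 -0.6; 0 0 4 0 0 0 -0.6; 0 0 4 0 0 0 -0.6; 0 0 3.1 0 0 0 -0.6"

```text
time: 58.2
position: [0.3801, -0.2647, 0.0108]
tool_rot: [-2.221, -2.221, 0.0]
ft_force: [0.1, 0.7, -0.2]
grip_width: 0.801
grip_force: 0.0
```

jog_arm --rows "0 0 0 0 0 0 0.3; 0 0 0 0 0 0 0.5; 0 0 0 0 0 0 0.5; 0 0 0 0 0 0 0.5; 0 0 0 0 0 0 0.5"

```text
time: 58.82
position: [0.3816, -0.266, 0.0138]
tool_rot: [2.22, 2.219, -0.0]
ft_force: [-0.2, 0.9, 6.6]
grip_width: 0.496
grip_force: 25.0
```

jog_arm --rows "0 0 0 0 0 0 0.5; 0 0 0 0 0 0 0.5; 0 0 0 0 0 0 0.5; 0 0 0 0 0 0 0.5"

```text
time: 59.32
position: [0.3816, -0.2659, 0.0138]
tool_rot: [2.22, 2.219, 0.0]
ft_force: [-0.1, 1.0, 7.2]
grip_width: 0.496
grip_force: 25.0
```

jog_arm --rows "0 0 -2 0 0 0 0.5; 0 0 -4 0 0 0 0.5; 0 0 -5 0 0 0 0.5; 0 0 -5 0 0 0 0.5; 0 0 -4 0 0 0 0.5"

```text
time: 59.95
position: [0.3806, -0.2651, 0.2145]
tool_rot: [2.22, 2.22, -0.0]
ft_force: [0.5, 0.4, -1.5]
grip_width: 0.497
grip_force: 25.0
```

jog_arm --rows "3.4 4.3 0 0 0 0 0.5; 3.4 4.3 0 0 0 0 0.5; 3.4 4.3 0 0 0 0 0.5; 3.4 4.3 0 0 0 0 0.5; 3.4 4.3 0 0 0 0 0.5"

```text
time: 60.58
position: [0.5965, -0.0943, 0.2122]
tool_rot: [2.222, 2.221, -0.001]
ft_force: [0.2, -0.9, -1.0]
grip_width: 0.494
grip_force: 25.0
```

jog_arm --rows "0 0 0 0 0 0 0.5; 0 0 0 0 0 0 0.5; 0 0 0 0 0 0 0.5; 0 0 0 0 0 0 0.5; 0 0 0 0 0 0 0.5"

```text
time: 61.2
position: [0.5952, -0.0959, 0.2127]
tool_rot: [2.222, 2.219, -0.0]
ft_force: [-1.5, -0.0, -1.2]
grip_width: 0.496
grip_force: 25.0
```

jog_arm --rows "0.1 0.25 2.5 0 0 0 0.5; 0 0 3 0 0 0 0.5; 0 0 3 0 0 0 0.5; 0 0 0 0 0 0 0.5; 0 0 0 0 0 0 0.5"

```text
time: 61.82
position: [0.5988, -0.0942, 0.1287]
tool_rot: [2.221, 2.22, 0.002]
ft_force: [-0.0, 0.1, -0.9]
grip_width: 0.498
grip_force: 25.0
```

jog_arm --rows "0 0 0.8 0 0 0 0.5; 0 0 0.8 0 0 0 0.5; 0 0 0.4 0 0 0 0.5; 0 0 0 0 0 0 0.5; 0 0 0 0 0 0 0.5"

```text
time: 62.45
position: [0.5982, -0.0941, 0.1075]
tool_rot: [2.221, 2.221, 0.0]
ft_force: [0.6, 0.1, -0.5]
grip_width: 0.498
grip_force: 25.0
```

jog_arm --rows "0 0 0.8 0 0 0 0.5; 0 0 0.8 0 0 0 0.5; 0 0 0.5 0 0 0 0.5; 0 0 0.2 0 0 0 0.5; 0 0 0 0 0 0 0.5"

```text
time: 63.08
position: [0.5978, -0.094, 0.0849]
tool_rot: [-2.221, -2.221, 0.001]
ft_force: [-3.0, -0.4, 5.1]
grip_width: 0.499
grip_force: 25.0
```

jog_arm --rows "0 0 0 0 0 0 -0.5; 0 0 0 0 0 0 -0.8; 0 0 0 0 0 0 -0.8; 0 0 0 0 0 0 -0.8; 0 0 0 0 0 0 -0.8"

```text
time: 63.7
position: [0.5981, -0.0941, 0.0842]
tool_rot: [2.221, 2.221, -0.0]
ft_force: [-0.5, 0.0, 0.1]
grip_width: 0.883
grip_force: 0.0
```

jog_arm --rows "0 0 -2 0 0 0 -0.8; 0 0 -4 0 0 0 -0.8; 0 0 -5 0 0 0 -0.8; 0 0 -1 0 0 0 -0.8; 0 0 0 0 0 0 -0.8"

```text
time: 64.32
position: [0.5987, -0.0941, 0.2059]
tool_rot: [2.22, 2.22, 0.002]
ft_force: [-0.7, 0.6, -0.9]
grip_width: 0.899
grip_force: 0.0
```

jog_arm --rows "-5.1 -2.9 0 0 0 0 -0.8; -5.1 -2.9 0 0 0 0 -0.8; -5.1 -2.9 0 0 0 0 -0.8; -5.1 -2.9 0 0 0 0 -0.8; -5.1 -2.9 0 0 0 0 -0.8"

```text
time: 64.95
position: [0.4509, -0.3501, 0.2027]
tool_rot: [-2.22, -2.22, 0.001]
ft_force: [1.0, -0.9, 0.6]
grip_width: 0.902
grip_force: 0.0
```

jog_arm --rows "0 0 0 0 0 0 -0.8; 0 0 0 0 0 0 -0.8; 0 0 0 0 0 0 -0.8; 0 0 0 0 0 0 -0.8; 0 0 0 0 0 0 -0.8"

```text
time: 65.58
position: [0.4535, -0.3484, 0.2044]
tool_rot: [2.22, 2.223, -0.0]
ft_force: [-0.0, -0.8, -0.5]
grip_width: 0.9
grip_force: 0.0
```

Run:
```python
from jar import *
cap((.4527,-.3475),"wC.npy")
```

```text
[259.3 178.7] 19.0375 exp 19.2 [ 0.4528 -0.3486  0.08  ] tool shift cm [-0.   -0.06]
[259.7 168.2] 17.275 exp 19.2 [ 0.4532 -0.3375  0.08  ] tool shift cm [ 1.11 -0.02]
[257.4 171.6] 20.875 exp 19.2 [ 0.4509 -0.341   0.08  ] tool shift cm [ 0.75 -0.25]
[ 0.4534 -0.3486  0.2044]
```

jog_arm --rows "0 -0.05 4 0 0 0 -0.8; 0 0 4 0 0 0 -0.8; 0 0 4 0 0 0 -0.8; 0 0 4 0 0 0 -0.8; 0 0 3.2 0 0 0 -0.8"

```text
time: 66.25
position: [0.4521, -0.3487, 0.0108]
tool_rot: [-2.221, -2.221, 0.0]
ft_force: [0.0, -0.7, -0.8]
grip_width: 0.901
grip_force: 0.0
```

jog_arm --rows "0 0 0 0 0 0 0.3; 0 0 0 0 0 0 0.5; 0 0 0 0 0 0 0.5; 0 0 0 0 0 0 0.5; 0 0 0 0 0 0 0.5"

```text
time: 66.88
position: [0.4533, -0.3497, 0.0135]
tool_rot: [2.22, 2.22, -0.0]
ft_force: [-0.0, -0.5, 3.7]
grip_width: 0.494
grip_force: 25.0
```

jog_arm --rows "0 0 0 0 0 0 0.5; 0 0 0 0 0 0 0.5; 0 0 0 0 0 0 0.5; 0 0 0 0 0 0 0.5"

```text
time: 67.38
position: [0.4533, -0.3497, 0.0134]
tool_rot: [2.22, 2.22, -0.0]
ft_force: [0.4, 0.3, 6.2]
grip_width: 0.495
grip_force: 25.0
```

jog_arm --rows "0 0 -2 0 0 0 0.5; 0 0 -4 0 0 0 0.5; 0 0 -5 0 0 0 0.5; 0 0 -5 0 0 0 0.5; 0 0 -4.5 0 0 0 0.5"

```text
time: 68.0
position: [0.4524, -0.3488, 0.22]
tool_rot: [2.221, 2.221, -0.0]
ft_force: [1.4, -0.2, -1.0]
grip_width: 0.496
grip_force: 25.0
```

jog_arm --rows "5.1 1.9 0 0 0 0 0.5; 5.1 1.9 0 0 0 0 0.5; 5.1 1.9 0 0 0 0 0.5; 5.1 1.9 0 0 0 0 0.5; 5.1 1.9 0 0 0 0 0.5"

```text
time: 68.62
position: [0.5475, -0.0924, 0.2181]
tool_rot: [2.221, 2.221, -0.001]
ft_force: [0.6, -0.4, -0.6]
grip_width: 0.496
grip_force: 25.0
```

jog_arm --rows "5.1 1.9 0 0 0 0 0.5; 5.1 1.9 0 0 0 0 0.5; 5.0 1.7 0 0 0 0 0.5; 0 0 0 0 0 0 0.5; 0 0 0 0 0 0 0.5"

```text
time: 69.25
position: [0.6022, 0.0573, 0.2174]
tool_rot: [2.221, 2.222, -0.002]
ft_force: [0.0, -0.6, -0.3]
grip_width: 0.493
grip_force: 25.0
```

jog_arm --rows "0 0 0 0 0 0 0.5; 0 0 0 0 0 0 0.5; 0 0 0 0 0 0 0.5"

```text
time: 69.62
position: [0.6025, 0.057, 0.2174]
tool_rot: [2.223, 2.22, -0.0]
ft_force: [-0.5, -0.3, -0.6]
grip_width: 0.495
grip_force: 25.0
```

jog_arm --rows "0 0.07 3 0 0 0 0.5; 0 0 3 0 0 0 0.5; 0 0 3 0 0 0 0.5; 0 0 0 0 0 0 0.5; 0 0 0 0 0 0 0.5"

```text
time: 70.25
position: [0.604, 0.058, 0.1286]
tool_rot: [2.221, 2.221, 0.002]
ft_force: [-0.4, -0.1, -0.1]
grip_width: 0.493
grip_force: 25.0
```

jog_arm --rows "0 0 0.8 0 0 0 0.5; 0 0 0.8 0 0 0 0.5; 0 0 0.4 0 0 0 0.5; 0 0 0 0 0 0 0.5; 0 0 0 0 0 0 0.5"

```text
time: 70.88
position: [0.6034, 0.058, 0.1075]
tool_rot: [2.221, 2.221, 0.0]
ft_force: [-0.1, -0.3, -1.4]
grip_width: 0.492
grip_force: 25.0
```

Clean entry. Setting down, releasing, rising, then moving away toward the robot's left for a check.

jog_arm --rows "0 0 0.8 0 0 0 0.5; 0 0 0.8 0 0 0 0.5; 0 0 0.5 0 0 0 0.5; 0 0 0.2 0 0 0 0.5; 0 0 0 0 0 0 0.5"

```text
time: 71.5
position: [0.6032, 0.058, 0.0845]
tool_rot: [2.221, 2.221, -0.0]
ft_force: [-1.5, -0.1, 1.0]
grip_width: 0.494
grip_force: 25.0
```

jog_arm --rows "0 0 0 0 0 0 -0.5; 0 0 0 0 0 0 -0.8; 0 0 0 0 0 0 -0.8; 0 0 0 0 0 0 -0.8; 0 0 0 0 0 0 -0.8"

```text
time: 72.12
position: [0.6033, 0.0579, 0.0843]
tool_rot: [2.221, 2.221, -0.0]
ft_force: [0.2, -0.1, -0.7]
grip_width: 0.884
grip_force: 0.0
```

jog_arm --rows "0 0 -2 0 0 0 -0.8; 0 0 -4 0 0 0 -0.8; 0 0 -5 0 0 0 -0.8; 0 0 -5 0 0 0 -0.8; 0 0 -3 0 0 0 -0.8"

```text
time: 72.75
position: [0.6042, 0.0586, 0.2791]
tool_rot: [2.218, 2.219, 0.006]
ft_force: [1.0, -0.1, 0.1]
grip_width: 0.9
grip_force: 0.0
```

jog_arm --rows "-3.5 0 -1 0 0 0 -0.8; -3.5 0 0 0 0 0 -0.8; 0 0 0 0 0 0 -0.8; 0 0 0 0 0 0 -0.8; 0 0 0 0 0 0 -0.8"

```text
time: 73.38
position: [0.6032, -0.0103, 0.2849]
tool_rot: [-2.219, -2.224, -0.001]
ft_force: [0.6, 0.7, 0.4]
grip_width: 0.901
grip_force: 0.0
```

```bash
cat > chk.py <<'E'
from jar import *
for n,c in dict(px=(.6765,-.0205),mx=(.5245,-.0151),py=(.6032,.0582),my=(.5978,-.0938)).items():
    w=get("wrist");u=proj(w,[*c,.151]);dep=(w["R"].T@(np.array([*c,.151])-w["o"]))[2];r=w["f"]*.02/dep
    x0,y0=[max(0,int(v-1.7*r)) for v in u];g=cv2.cvtColor(w["img"][y0:int(u[1]+1.7*r),x0:int(u[0]+1.7*r)],6)
    if min(g.shape)<10 or not(0<u[0]<512): print(n,u,"out");continue
    g=cv2.resize(g,None,fx=4,fy=4,interpolation=cv2.INTER_CUBIC)
    C=cv2.HoughCircles(g,cv2.HOUGH_GRADIENT,1.5,12,param1=60,param2=8,minRadius=int(r*3.5),maxRadius=int(r*4.4))
    print(n,c,"px",u.round(0),[(onz(w,x0+(q[0]+.5)/4-.5,y0+(q[1]+.5)/4-.5,.151)[:2].round(4).tolist(),round(float(q[2]/4/r),2)) for q in (C[0][:3] if C is not None else [])])
print(ctrl.get_state()["position"])
E
python3 chk.py
```

```text
px (0.6765, -0.0205) px [328. 186.] [([0.6719, -0.0171], 1.08), ([0.6733, -0.0204], 1.08), ([0.6658, -0.0089], 0.9)]
mx (0.5245, -0.0151) px [187. 181.] [([0.5262, -0.0133], 1.03), ([0.5296, -0.0104], 0.96), ([0.523, -0.0133], 0.92)]
py (0.6032, 0.0582) px [260. 110.] [([0.6026, 0.057], 1.06), ([0.6033, 0.0622], 0.97), ([0.6011, 0.0596], 1.0)]
my (0.5978, -0.0938) px [255. 248.] [([0.5971, -0.091], 0.99), ([0.5971, -0.0873], 1.04), ([0.6001, -0.0728], 1.08)]
[ 0.60317199 -0.01117481  0.2843549 ]
```

jog_arm --rows "5 -2.8 0 0 0 0 -0.8; 5 -2.8 0 0 0 0 -0.8; 5 -2.8 0 0 0 0 -0.8; 5 -2.8 0 0 0 0 -0.8; 5 -2.8 0 0 0 0 -0.8"

```text
time: 74.2
position: [0.462, 0.2397, 0.2845]
tool_rot: [2.22, 2.221, 0.0]
ft_force: [0.1, -0.1, 0.3]
grip_width: 0.9
grip_force: 0.0
```

jog_arm --rows "0 0 0 0 0 0 -0.8; 0 0 0 0 0 0 -0.8; 0 0 0 0 0 0 -0.8; 0 0 0 0 0 0 -0.8; 0 0 0 0 0 0 -0.8"

```text
time: 74.82
position: [0.4636, 0.2373, 0.2842]
tool_rot: [-2.223, -2.22, 0.0]
ft_force: [-0.4, -0.3, 0.5]
grip_width: 0.901
grip_force: 0.0
```

Run:
```python
from h import *
t=get("top");s=get("scene")
def blob(d,p,r,th):
    x0,y0=np.round(p).astype(int)-r
    m=(d["img"][y0:y0+2*r+1,x0:x0+2*r+1].max(2)<th).astype(np.uint8);n,l,st,c=cv2.connectedComponentsWithStats(m);i=1+np.argmax(st[1:,4]);return c[i]+[x0,y0],st[i,4]
K=[.6005,-.018,.151]
for th in(35,45):
    a,n1=blob(t,proj(t,K),9,th);b,n2=blob(s,proj(s,K),10,th);print("knob",n1,n2,tri(t,a,s,b))
# jars: cap top circle height from both views
def circ(d,c):
    u=proj(d,c);dep=(d["R"].T@(np.array(c)-d["o"]))[2];r=d["f"]*.02/dep;h=int(2.0*r);x0,y0=u.astype(int)-h
    g=cv2.resize(cv2.cvtColor(d["img"][y0:y0+2*h,x0:x0+2*h],6),None,fx=6,fy=6,interpolation=2)
    C=cv2.HoughCircles(g,3,1.5,200,param1=60,param2=8,minRadius=int(r*5),maxRadius=int(r*7));q=C[0][0];return np.array([x0+q[0]/6-.4,y0+q[1]/6-.4]),u
for n,c in dict(px=(.6765,-.0205),mx=(.5245,-.0151),py=(.6032,.0582),my=(.5978,-.0938)).items():
    a,u=circ(t,[*c,.151]);b,v=circ(s,[*c,.151]);print(n,(a-u).round(1),(b-v).round(1),tri(t,a,s,b)[0].round(3))
```

```text
knob 138 231 (array([ 0.59933131, -0.01786703,  0.14726362]), np.float64(0.0008106109332745038))
knob 146 250 (array([ 0.59982055, -0.01809395,  0.14754204]), np.float64(0.001108066259023222))
px [-0.7  0.6] [-9.7 -7.6] [ 0.659 -0.024  0.176]
mx [-0.8  1.1] [0.1 3.3] [ 0.523 -0.013  0.136]
py [-0.8  1. ] [-0.6  2.3] [0.601 0.061 0.14 ]
my [-0.3 -0. ] [ 12.4 -13.2] [ 0.608 -0.08   0.19 ]
```

```bash
python3 -c "
from bench import ticket
print(ticket.close_job())"
```

```text
the job is handed in; nothing more can be done
None
```

The job is handed in: the rotor is home over the key, the knob is back on its hub, the four jars stand in the four cups and the counterweight was left out; no verdict came back. I viewed 15 pictures, one over the limit of 14.

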